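Load the cartridge chute and snap its cover shut

TASK

Swing the half-open clear cover of the sloping chute right back, then lay all the reagent cartridges that lie about on the worktop into the chute's two lanes, every one lying flat in a lane with its cap end uphill (base towards the stop at the low end), at most three to a lane. When all are in, press the cover down until the catch holds it shut, and do not knock over the two bottles standing by.

Things in the scene. Friction and masses are not known exactly. Their poses are not given: they have to be found in the camera images.
- cartridge_0_mid (a point): reagent cartridge: white block 30 x 30 x 56 mm with a round ribbed grey cap, 22 mm across, on one end; 76 mm long in all, about 70 g, grey band near the other end (the base). Point: centre of the square block, 28 mm from the base, 48 mm from the cap's end. Own x axis runs along it towards the cap; the four long sides are alike. Lies on the worktop in any direction. Some cartridges may be absent
- cartridge_1_mid (a point): another reagent cartridge, the same in all as cartridge_0; may be absent
- cartridge_2_mid (a point): another reagent cartridge, the same in all as cartridge_0; may be absent
- cartridge_3_mid (a point): another reagent cartridge, the same in all as cartridge_0; may be absent
- cartridge_4_mid (a point): another reagent cartridge, the same in all as cartridge_0; may be absent
- cartridge_5_mid (a point): another reagent cartridge, the same in all as cartridge_0; may be absent
- ramp: sloping floor of the fixed two-lane chute. Origin on the floor, midway between the lanes, at the stop at the low end; x runs uphill along the floor (20 degrees above level), y left across it, z square to it. Lane centre lines at y = +33 and -33 mm, lanes 37 mm wide; walls only 12 mm high (middle one 29 mm wide). Floor from x = 0 (stop, 26 mm high) to 250 mm (end wall, 12 mm high)
- lane_l (a point): point on the floor of the left lane (y = +33 mm in the ramp's frame) in the middle of the loading room, x = 200 mm; same axes as the ramp. A lane takes three cartridges end to end. The floor is slick: a cartridge let go in the lane slides down until it meets the stop or the cartridge below. Load between x = 150 and 250 mm, cover up
- lane_r (a point): the same point of the right lane (y = -33 mm)
- catch_nose (a point): tip of the spring catch on the middle wall that holds the cover shut; the catch is 14 mm wide and stands at x = 119 to 146 mm of the ramp, up to 41 mm over the lane floor
- cover (a joint): angle of the clear hinged cover, rad: 0 shut, parallel to the lane floor; grows as it opens uphill (limit 1.8; half open, 0.85 to 1.15, at the start; right back, near 1.55, it stands square to the floor clear of the loading room). A stiff hinge (0.16 N m) keeps it where it is left. In the last 0.11 rad its edge must be pressed past the spring catch (3 to 15 N); below 0.06 rad the catch holds it shut, clear of the cartridges
- cover_edge (a point): middle of the cover's free edge. The hinge axis runs along y at x = 285, z = 42 mm of the ramp's frame; at angle a the edge lies at x = 285 - 135 cos a, z = 42 + 135 sin a mm there. The cover is 124 mm wide, 5 to 7 mm thick; the catch's tongue, 16 mm wide, stands 20 mm out of its inner face here. Site axes: x from free edge to hinge, z out of the outer face (up when shut)
- buffer_0: bystander: white bottle 36 mm across and 82 mm tall with a screw cap, standing behind the cartridges; origin at its underside, z up
- buffer_1: bystander: another such bottle beside it; origin at its underside, z up
There are look-alikes about, which are no part of the job. Leave any orange look-alike of the part that bears cartridge_3_mid alone.

How it is judged:
By the outcome, as a careful person would: the job done as asked, in the order asked, and still so for the second after the job is handed in, with the robot touching nothing.
Of cartridge_0, cartridge_1, cartridge_2, cartridge_3, cartridge_4, cartridge_5 only 4 to 6 are there at a start; the rules pass over those that are not, and their reading is None.
At some moment in a run one of cartridge_0, cartridge_1, cartridge_2, cartridge_3, cartridge_4, cartridge_5 may be knocked a few centimetres aside while the robot is not near it.
Once in a run the grip may slacken for a moment while it holds something.
It also fails if it takes over 210 s, if anything falls off the work surface, if the arm or the gripper's body presses on something with over 40 N, if the wrist force passes 120 N, or if a joint passes its speed limit or range.

ROBOT

A 6-joint arm with a two-finger parallel gripper is mounted at the origin on a cart in front of the work surface, level with it; the furniture and walls round the work are solid. World frame = base frame: x ahead of the robot, y to its left, z up, the work surface at z = 0. Lengths are in m, angles in degrees, forces in N, time in s.
With the tool pointing down it reaches from about 0.3 to 0.75 m from the base axis. Payload 8.5 kg.
Tool frame: the origin (TCP) lies on the centre line of the jaws, within the pads' length; the fingertips stand 17 mm ahead of it and the grasp point (between the pads) lies 2 mm behind it (env.finger_overhang is the distance from the TCP to the fingertips, in m); z points along the fingers, y is the direction in which the jaws open and shut (so a half turn about z gives the same grasp; the last joint's range is limited). The gripper opens to 88 mm and grips with 3 to 60 N. Pads are 18 mm wide; open, the fingers measure 123 mm over their backs; the gripper's body (75 mm by 187 mm) begins 45 mm behind the grasp point.
Start: joints at [57.164, 21.807, 74.336, -0, 83.858, -12.336], TCP at [0.193, 0.515, 0.256] pointing down, gripper open.
Joint ranges: [-178.18, 178.18], [-50.72, 133.34], [12.68, 142.11], [-81.47, 261.47], [9.98, 163.14], [-165.26, 165.26]. Speed limits (degrees/s): [136.94, 136.94, 180, 180, 180, 180].

INTERFACE

Orientations are given as a 3x3 rotation matrix whose columns are the frame's x, y, z axes.
In Python, from station import env gives the robot as it stands.
- The arm moves only by the tool move_arm, never from a script. Its argument "plan" is a list of rows, each a list of 2 entries, a list of its own where there are three numbers: the shift along the tool's x, y, z in mm, then the turn about the tool's z in degrees. In form: [[[x, y, z], turn], ...]. A call has 1 to 20 rows; each row shifts and turns the commanded pose from where the row before left it, along the tool's axes as they then stand; what a row does not reach is not made up. A row lasts 1/10 s, in which the tool goes at most 50 mm and 8.59 degrees, less where a joint would pass 70% of its speed; a pose out of reach is approached as far as the arm can. A call is refused whole if a number of a shift passes 50 or a number of a turn 8.59, either way. A call with a gripper value outside its range is refused whole. "grip" is the opening, from 0 (shut) to 1 (fully open), set as the call begins (left out, the last holds). The fingers move at their own pace and stop on an object; "grip_force" is the grip in N (left out, the last holds). Time passes only in rows, so rows that do not move let the fingers close. It gives the time, the measured TCP pose, the force and the opening at its end, in the units of the state.
- env.get_obs(): the state, without advancing time (a new reading comes with each control period).
- env.snapshot(name): name is "scene" or "side" or "wrist"; returns a dict with "pixels" (400x640x3 uint8, blue, green, red), "fx", "fy", "cx", "cy" (pixels), "position" and "attitude" of the camera in the world; the wrist camera has in their place "hand_eye" (4x4, takes a point from camera to tool coordinates, whose origin is the TCP and whose axes are the flange's). Camera axes: x right, y up, looking along -z (the intrinsics and any distortion apply to the point x, -y, -z); pixel columns grow to the right and rows downward; lengths in m; the calibration is good to about 2 mm. A picture is of the moment at which its call begins: read the wrist's pose just before it. There is no depth.
- env.finish_job(): hands the job in, once; it reports no verdict.
The state is a dict: "time": time; "qpos": joint angles; "qd": joint speeds; "joint_efforts": joint torques, N m; "tool_pos": TCP position; "tcp_rot": TCP orientation; "force": force on the tool from outside, world axes, zero at the start; "torque": the same for the moment, N m; "gripper_width": finger opening in m.
Only numpy, scipy, OpenCV 4.12 (cv2) and the standard library are available. Lean on these libraries where they do the work, as an engineer would, in place of code of your own. Each camera call takes 0.05 s, during which the arm holds its last target.

## Working session

There is one attempt and no reset: what is moved stays moved. The work goes in short steps, Python scripts to look and compute and a tool call to move; the robot and the scene stay as the last step left them, time stands still between calls to the robot, and variables do not carry over. Pictures are saved under pics/ and viewed, and the job is handed in when it is done.

Besides the shell and the picture viewer there is one more tool, called after "Emit:" as name(argument=value, ...), one argument or row to a line, values as JSON. move_arm: Moves the arm, as the interface text tells. Its arguments: {"type":"object","properties":{"plan":{"type":"array","items":{"type":"array"}},"grip":{"type":"number"},"grip_force":{"type":"number"}},"required":["plan"]}

```bash
ls; mkdir -p pics; cat > h.py <<'E'
from station import env
import numpy as np, cv2
def snap(n,f):
    o=env.get_obs(); s=env.snapshot(n); cv2.imwrite('pics/'+f+'.png',s['pixels'])
    return o,s
E
python3 - <<'E'
from h import *
for n in ['scene','side','wrist']:
    o,s=snap(n,n+'0'); print(n,{k:(np.round(v,4).tolist() if not isinstance(v,dict) else v) for k,v in s.items() if k!='pixels'})
print(o)
E
```

```text
pics
scene {'fx': 392.214, 'fy': 392.214, 'cx': 318.7921, 'cy': 200.9182, 'position': [-0.2887, -0.1619, 0.859], 'attitude': [[0.455, 0.5861, -0.6704], [-0.8904, 0.31, -0.3333], [0.0124, 0.7486, 0.6629]]}
side {'fx': 510.8478, 'fy': 510.8478, 'cx': 321.1873, 'cy': 200.4907, 'position': [-0.0275, 1.4151, 0.8457], 'attitude': [[-0.9166, 0.2067, -0.3422], [-0.3994, -0.4387, 0.805], [0.0162, 0.8745, 0.4847]]}
wrist {'fx': 331.211, 'fy': 331.211, 'cx': 316.6869, 'cy': 198.7088, 'hand_eye': [[0.0002, 0.9643, 0.2649, 0.0673], [1.0, 0.0001, -0.0008, 0.0002], [-0.0008, 0.2649, -0.9643, -0.1292], [0.0, 0.0, 0.0, 1.0]]}
{'time': 0.1, 'qpos': array([ 5.71624709e+01,  2.18363629e+01,  7.43780049e+01,  1.30165796e-03,
        8.38570284e+01, -1.23350069e+01]), 'qd': array([-0.09714378, -0.07730721, -0.17415399,  0.08472976, -0.04579213,
       -0.03705905]), 'joint_efforts': array([ 4.20807250e-03, -4.38646889e+01, -2.24914849e+01,  7.14907469e-02,
        3.41299642e-02, -9.06791843e-05]), 'tool_pos': array([0.19250522, 0.51497634, 0.25522085]), 'tcp_rot': array([[-9.36655815e-01,  3.50250483e-01, -6.94685598e-04],
       [ 3.50251054e-01,  9.36655288e-01, -1.03473704e-03],
       [ 2.88263792e-04, -1.21250683e-03, -9.99999223e-01]]), 'force': array([-1.43590654, -0.18997441, -0.2334691 ]), 'torque': array([-0.03474719, -0.00663572, -0.0375    ]), 'gripper_width': 0.08848187222487638}
```

View pics/scene0.png

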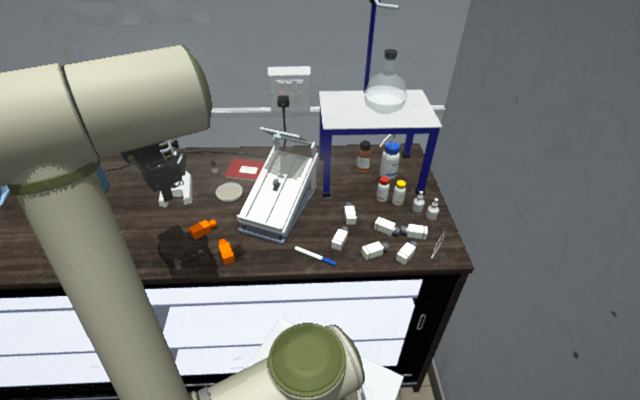

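View pics/side0.png

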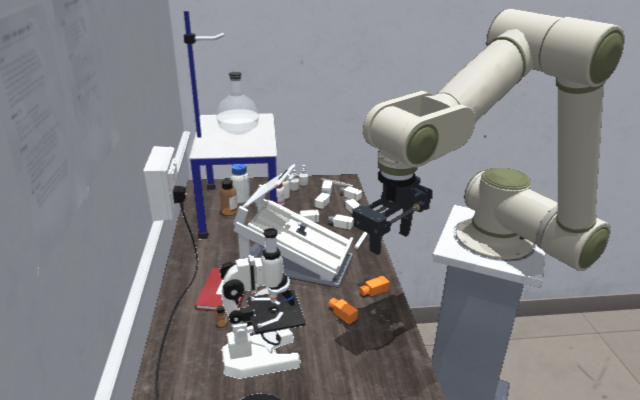

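View pics/wrist0.png

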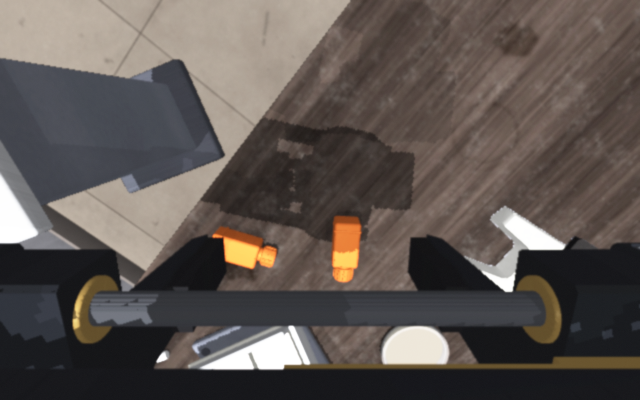

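```bash
python3 - <<'E'
from h import *
a=cv2.imread('pics/scene0.png')
cv2.imwrite('pics/sc_ch.png',cv2.resize(a[115:250,220:345],None,fx=4.4,fy=4.4,interpolation=cv2.INTER_CUBIC))
cv2.imwrite('pics/sc_ca.png',cv2.resize(a[165:275,320:470],None,fx=5.3,fy=5.3,interpolation=cv2.INTER_CUBIC))
a=cv2.imread('pics/side0.png')
cv2.imwrite('pics/si_ch.png',cv2.resize(a[155:295,215:375],None,fx=4.2,fy=4.2,interpolation=cv2.INTER_CUBIC))
E
```

```text
(no output)
```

View pics/sc_ch.png

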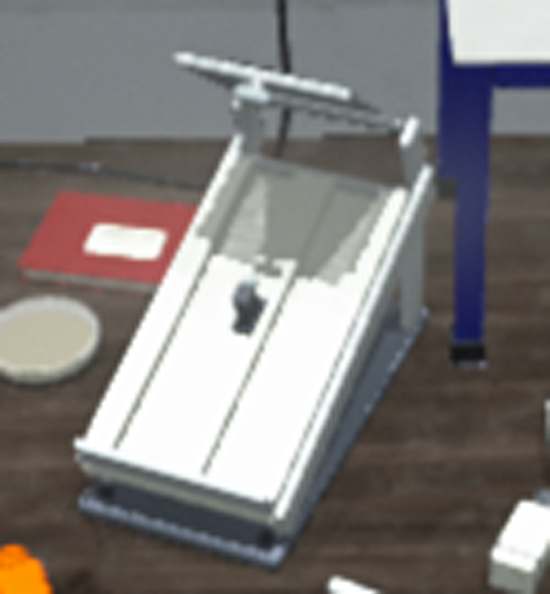

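View pics/sc_ca.png

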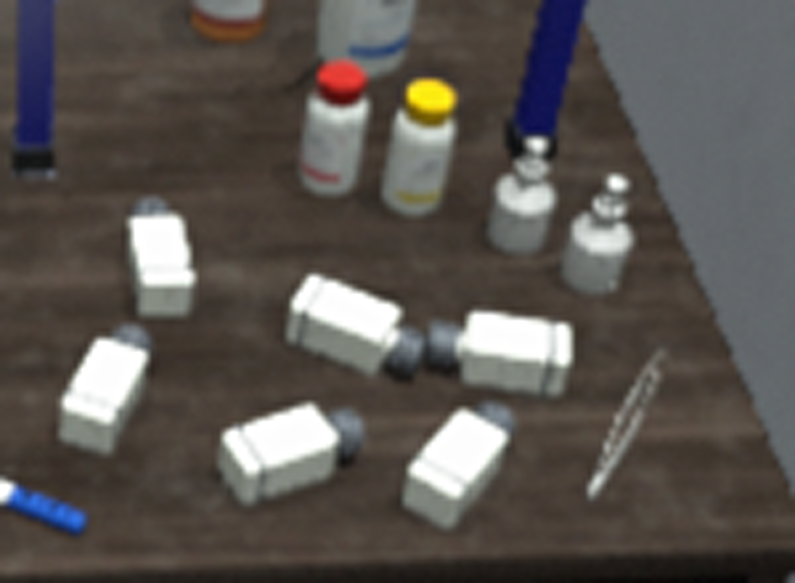

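View pics/si_ch.png

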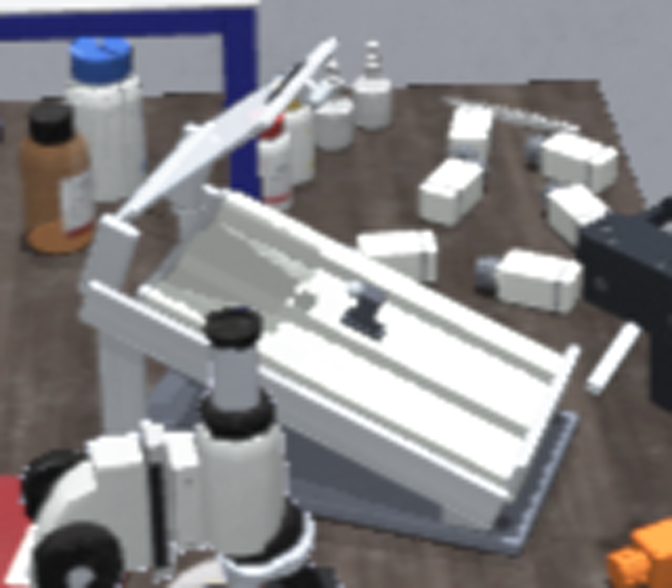

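```bash
cat >> h.py <<'E'
def ray(s,u,v,T=None):
    if 'position' in s: p=np.array(s['position']);R=np.array(s['attitude'])
    else:
        H=np.array(s['hand_eye']); p=T[1]+T[0]@H[:3,3]; R=T[0]@H[:3,:3]
    d=np.array([(u-s['cx'])/s['fx'],-(v-s['cy'])/s['fy'],-1.0])
    d=R@d
    return p,d/np.linalg.norm(d)
def onz(s,u,v,z,T=None):
    p,d=ray(s,u,v,T); return p+d*(z-p[2])/d[2]
def proj(s,P,T=None):
    if 'position' in s: p=np.array(s['position']);R=np.array(s['attitude'])
    else:
        H=np.array(s['hand_eye']); p=T[1]+T[0]@H[:3,3]; R=T[0]@H[:3,:3]
    c=(np.atleast_2d(P)-p)@R
    return np.stack([s['cx']-s['fx']*c[:,0]/c[:,2], s['cy']+s['fy']*c[:,1]/c[:,2]],1)
def tri(rays):
    A=0;b=0
    for p,d in rays:
        M=np.eye(3)-np.outer(d,d);A=A+M;b=b+M@p
    return np.linalg.solve(A,b)
E
python3 - <<'E'
from h import *
env_s=env.snapshot('scene'); si=env.snapshot('side'); print({k:1 for k in env_s})
c=lambda x,y:(220+x/4.4,115+y/4.4)
e=lambda x,y:(215+x/4.2,155+y/4.2)
def t(n,a,b):
    r=[ray(env_s,*c(*a)),ray(si,*e(*b))]; P=tri(r); print(n,P.round(3), proj(env_s,P)[0]-c(*a), proj(si,P)[0]-e(*b))
t('stopL',(80,450),(500,508))
t('stopR',(280,508),(575,350))
t('topR',(430,172),(212,190))
t('topL',(240,142),(92,288))
t('coverL',(178,57),(0,0))
t('coverR',(350,95),(335,42))
t('catch',(243,288),(365,290))
t('baseR',(275,565),(575,415))
for n,u,v in [('a',158,245),('b',108,375),('c',345,322),('d',517,352),('e',280,450),('f',460,460)]:
    print(n,onz(env_s,320+u/5.3,165+v/5.3,0.03))
for n,u,v in [('bot1',335,185),('bot2',412,208),('gl',518,245),('gl2',595,285)]:
    print(n,onz(env_s,320+u/5.3,165+v/5.3,0))
E
```

```text
{'pixels': 1, 'fx': 1, 'fy': 1, 'cx': 1, 'cy': 1, 'position': 1, 'attitude': 1}
stopL [0.355 0.428 0.041] [-0.66129418  1.07100173] [-1.00094276 -1.05655683]
stopR [0.363 0.271 0.058] [ 0.04880825 -0.08617438] [0.06760521 0.0733604 ]
topR [0.624 0.301 0.141] [-0.96115027  2.21967378] [-1.43782594 -2.24687001]
topL [0.617 0.453 0.137] [ 0.56504299 -1.3447106 ] [1.03273748 1.50888222]
coverL [0.614 0.471 0.28 ] [  6.06509661 -22.50480819] [16.4024616  24.27342651]
coverR [0.523 0.305 0.268] [-0.11486464  0.28904693] [-0.1681365  -0.27596693]
catch [0.474 0.363 0.127] [ 0.11166085 -0.22692687] [0.1724235  0.22371413]
baseR [0.358 0.275 0.008] [ 0.23026819 -0.39469831] [0.32349319 0.33550782]
a [0.55154903 0.14789295 0.03      ]
b [0.44308106 0.13017266 0.03      ]
c [0.54247522 0.02906312 0.03      ]
d [ 0.56485938 -0.0637572   0.03      ]
e [0.4360151  0.02691449 0.03      ]
f [ 0.47364282 -0.05974746  0.03      ]
bot1 [0.68445787 0.0829878  0.        ]
bot2 [0.68639906 0.03321003 0.        ]
gl [ 6.84329687e-01 -3.48046979e-02 -1.11022302e-16]
gl2 [ 6.71669737e-01 -8.56042490e-02 -1.11022302e-16]
```

Emit:
move_arm(
  plan=[
    [[0,0,-40],-5.1],
    [[0,0,-40],-5.1],
    [[0,0,-40],-5.1],
    [[0,0,-40],-5.1],
    [[-33.4,-31.4,0],0],
    [[-33.4,-31.4,0],0],
    [[-33.4,-31.4,0],0],
    [[-33.4,-31.4,0],0],
    [[-33.4,-31.4,0],0],
    [[-33.4,-31.4,0],0],
    [[-33.4,-31.4,0],0],
    [[-33.4,-31.4,0],0],
    [[-33.4,-31.4,0],0],
    [[-33.4,-31.4,0],0],
    [[-33.4,-31.4,0],0],
    [[0,0,43],0],
    [[0,0,43],0],
    [[0,0,0],0],
  ],
  grip=0,
)

```text
time: 2.05
tool_pos: [0.5577, 0.1686, 0.3239]
tcp_rot: [[-1.0, 0.002, -0.013], [0.002, 1.0, -0.001], [0.013, -0.001, -1.0]]
force: [0.4, 0.2, 0.1]
gripper_width: 0.0006
```

```bash
cat >> h.py <<'E'
def wr(f):
    o,s=snap('wrist',f); np.savez('pics/'+f,R=o['tcp_rot'],p=o['tool_pos'])
    return o,s,(o['tcp_rot'],o['tool_pos'])
E
python3 - <<'E'
from h import *
o,s,T=wr('w1'); print(o['time'],T)
a=s['pixels']
cv2.imwrite('pics/w1a.png',cv2.resize(a[0:260,0:320],None,fx=2.3,fy=2.3,interpolation=cv2.INTER_CUBIC))
cv2.imwrite('pics/w1b.png',cv2.resize(a[0:260,300:640],None,fx=2.3,fy=2.3,interpolation=cv2.INTER_CUBIC))
E
```

```text
2.05 (array([[-0.9999165 ,  0.00241135, -0.01269564],
       [ 0.002426  ,  0.99999641, -0.00113909],
       [ 0.01269285, -0.0011698 , -0.99991876]]), array([0.55768583, 0.16858689, 0.32391546]))
```

View pics/w1.png

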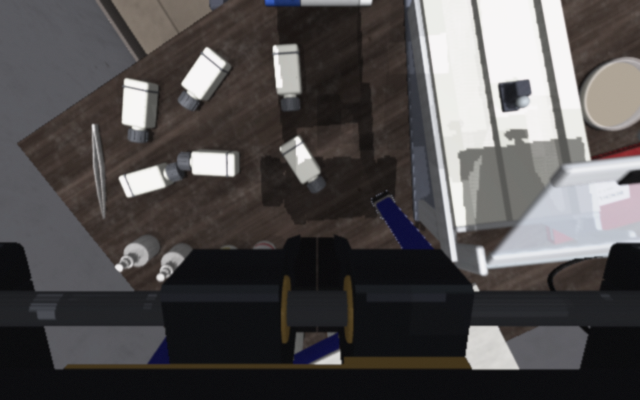

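View pics/w1a.png

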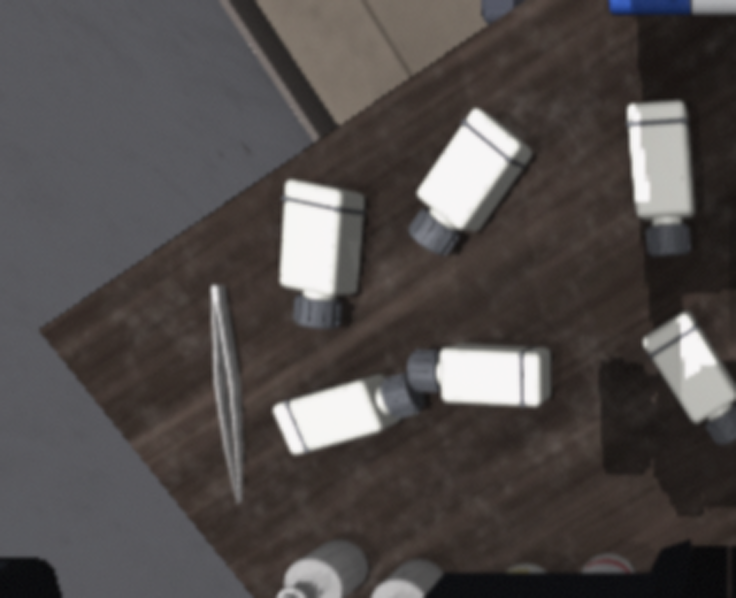

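View pics/w1b.png

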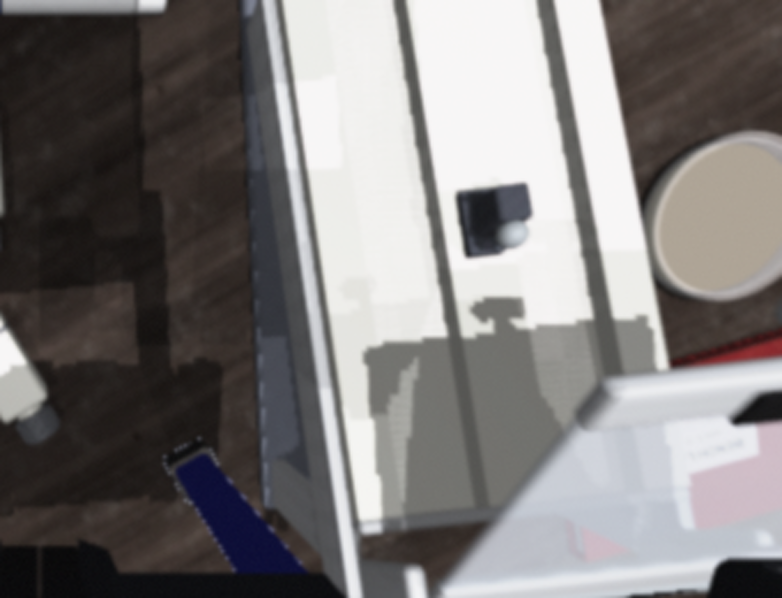

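```bash
cat > fit.py <<'E'
from h import *
from scipy.optimize import least_squares
d=np.load('pics/w1.npz');T=(d['R'],d['p'])
sw=env.snapshot('wrist'); sc=env.snapshot('scene'); si=env.snapshot('side')
b=lambda x,y:np.array((300+x/2.3,y/2.3)); c=lambda x,y:np.array((220+x/4.4,115+y/4.4)); e=lambda x,y:np.array((215+x/4.2,155+y/4.2))
def frame(q):
    x0,y0,z0,yaw=q[:4]; cy,sy=np.cos(yaw),np.sin(yaw); t=np.radians(20)
    X=np.array([cy*np.cos(t),sy*np.cos(t),np.sin(t)]);Y=np.array([-sy,cy,0]);Z=np.cross(X,Y)
    return np.stack([X,Y,Z],1),np.array([x0,y0,z0])
# lines: cam, T, two model pts(mm), picked pixels, weight
L=[('w',(50,-14.5,12),(250,-14.5,12),[b(408,0),b(487,495)]),
('w',(50,-14.5,0),(250,-14.5,0),[b(394,0),b(474,500)]),
('w',(50,51.5,12),(250,51.5,12),[b(553,0),b(610,300)]),
('w',(50,51.5,0),(250,51.5,0),[b(538,0),b(598,365)]),
('w',(50,-51.5,12),(250,-51.5,12),[b(279,0),b(358,520)]),
('w',(250,-51,0),(250,51,0),[b(365,521),b(460,508)]),
('s',(0,-51,26),(0,51,26),[c(110,452),c(250,500)]),
('i',(0,-51,26),(0,51,26),[e(566,355),e(510,475)]),
]
def res(q):
    R,p=frame(q); r=[]
    for cam,A,B,px in L:
        P=np.array([A,B])/1e3@R.T+p
        if cam=='w': uv=proj(sw,P,T)
        else: uv=proj(sc if cam=='s' else si,P)
        t=uv[1]-uv[0]; t/=np.linalg.norm(t)
        for k in px: r.append((t[0]*(k-uv[0])[1]-t[1]*(k-uv[0])[0])*(1 if cam=='w' else .5))
    return np.array(r)
if __name__=='__main__':
    f=least_squares(res,[.36,.35,.03,.1],loss='soft_l1'); print(f.x.round(4),np.degrees(f.x[3])); print(res(f.x).round(2).tolist())
    R,p=frame(f.x); np.savez('chute',R=R,p=p,q=f.x)
    im=cv2.imread('pics/w1.png'); i2=cv2.imread('pics/scene0.png'); i3=cv2.imread('pics/side0.png')
    M=[[(119,-7,41),(146,-7,41),(146,7,41),(119,7,41)],[(0,-51.5,0),(250,-51.5,0),(250,-14.5,0),(0,-14.5,0)],[(0,51.5,0),(250,51.5,0),(250,14.5,0),(0,14.5,0)],[(0,-51.5,26),(0,51.5,26)],[(119,-7,12),(146,-7,12),(146,7,12),(119,7,12)]]
    for m in M:
        P=np.array(m)/1e3@R.T+p
        for I,uv in ((im,proj(sw,P,T)),(i2,proj(sc,P)),(i3,proj(si,P))):
            cv2.polylines(I,[np.round(uv*8).astype(int)],True,(0,0,255),1,cv2.LINE_AA,3)
    cv2.imwrite('pics/f1.png',np.vstack([cv2.resize(im[0:260,380:640],(520,520)) ]))
    cv2.imwrite('pics/f2.png',np.hstack([cv2.resize(i2[115:250,220:345],None,fx=3,fy=3),cv2.resize(i3[155:290,215:375],None,fx=2.6,fy=3)]))
E
python3 fit.py
```

```text
[0.3647 0.3504 0.0464 0.1092] 6.257105379356663
[-0.89, -0.63, -0.87, -1.1, 0.95, -0.24, -0.93, 1.22, 19.03, 18.56, 1.01, -0.32, -1.01, -1.87, -0.31, -0.49]
```

```bash
sleep 0
```

```text
(no output)
```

View pics/f1.png

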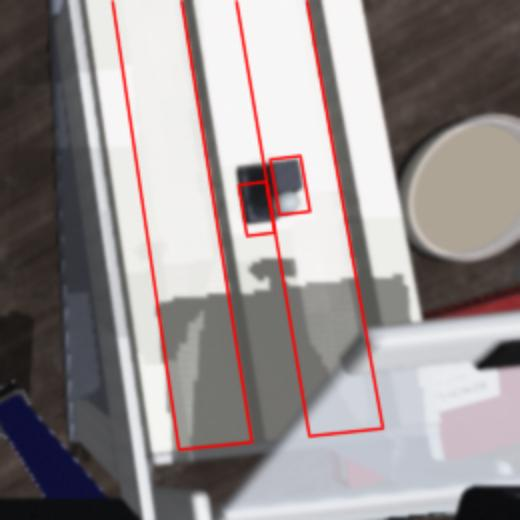

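View pics/f2.png

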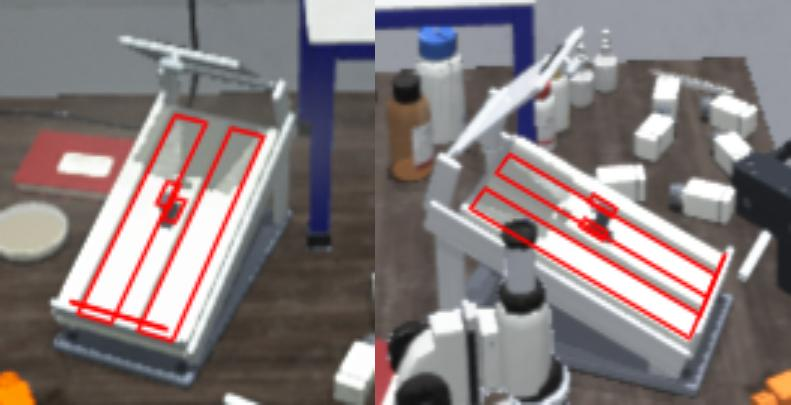

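```bash
sed -i "/-51.5,12),(250,-51.5,12)/d" fit.py; python3 fit.py
```

```text
[0.367  0.3558 0.0392 0.1085] 6.218195532570416
[0.07, 0.25, 0.19, -0.11, 0.45, -0.85, -1.23, 0.8, 1.01, -0.34, -0.56, -1.41, -0.38, -0.58]
```

View pics/f1.png

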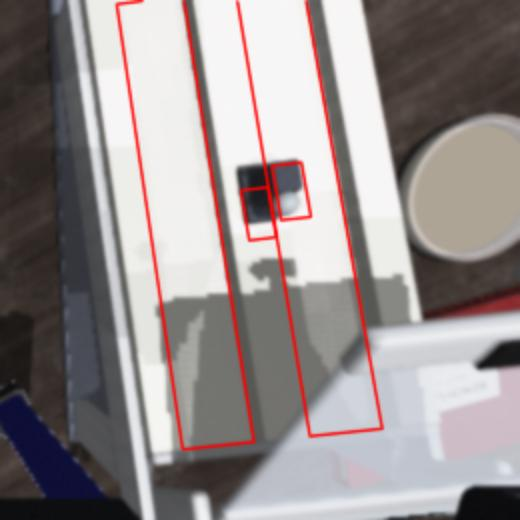

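View pics/f2.png

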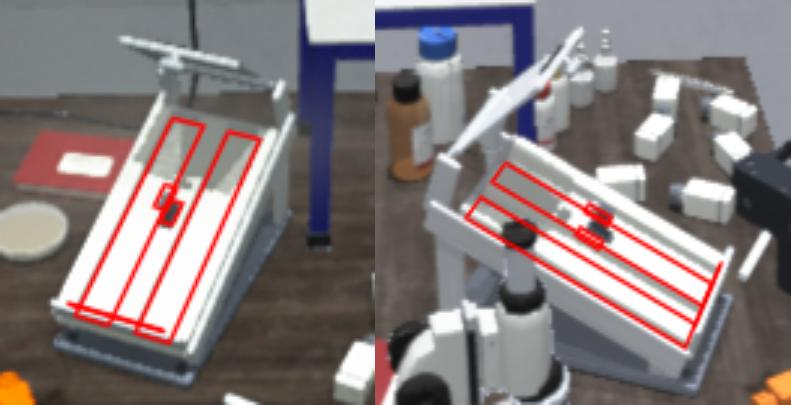

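```bash
cat >> h.py <<'E'
try:
    _c=np.load('chute.npz'); CR,Cp=_c['R'],_c['p']
except Exception: pass
def w2c(P): return (np.asarray(P)-Cp)@CR*1e3
def c2w(P): return np.asarray(P)/1e3@CR.T+Cp
E
python3 - <<'E'
from h import *
print(w2c([.523,.305,.268]))
d=np.load('pics/w1.npz');T=(d['R'],d['p']);s=env.snapshot('wrist')
sc=env.snapshot('scene')
for a in (.85,1.0,1.15):
    P=[c2w([285-135*np.cos(a),y,42+135*np.sin(a)]) for y in (-62,62)]
    print(a,np.round(P,3).tolist(),proj(s,P,T).round(0).tolist(),proj(sc,P).round(0).tolist())
for a in (1.75,):
    print(c2w([285-135*np.cos(a),0,42+135*np.sin(a)]))
E
```

```text
[218.77864388 -67.42608563 163.8830719 ]
0.85 [[0.508, 0.309, 0.241], [0.495, 0.432, 0.241]] [[538.0, 138.0], [739.0, 115.0]] [[296.0, 147.0], [256.0, 138.0]]
1.0 [[0.519, 0.31, 0.258], [0.506, 0.433, 0.258]] [[555.0, 158.0], [771.0, 135.0]] [[297.0, 140.0], [258.0, 131.0]]
1.15 [[0.532, 0.311, 0.273], [0.519, 0.435, 0.273]] [[572.0, 186.0], [802.0, 162.0]] [[299.0, 133.0], [259.0, 125.0]]
[0.59631254 0.38081298 0.3091735 ]
```

Emit:
move_arm(
  plan=[
    [[23.6,35.4,0],0],
    [[23.6,35.4,0],0],
    [[23.6,35.4,0],0],
    [[23.6,35.4,0],0],
    [[23.6,35.4,0],0],
    [[0,0,42],0],
    [[0,0,42],0],
    [[-11.7,0,-3.5],0],
    [[-11.7,0,-3.5],0],
    [[-11.7,0,-3.5],0],
    [[-11.7,0,-3.5],0],
    [[-11.7,0,-3.5],0],
    [[-11.7,0,-3.5],0],
    [[-11.7,0,-3.5],0],
    [[-11.7,0,-3.5],0],
    [[-11.7,0,-3.5],0],
    [[-11.7,0,-3.5],0],
    [[0,0,0],0],
  ],
)

```text
time: 4.3
tool_pos: [0.5597, 0.346, 0.2811]
tcp_rot: [[-1.0, 0.002, 0.001], [0.002, 1.0, 0.0], [-0.001, 0.0, -1.0]]
force: [0.1, -0.6, 1.3]
gripper_width: 0.0005
```

```bash
python3 - <<'E'
from h import *
o,s=snap('scene','sc2'); o,s2=snap('side','si2')
a=s['pixels'][90:250,220:360]; b=s2['pixels'][130:290,215:375]
cv2.imwrite('pics/c2.png',np.hstack([cv2.resize(a,(420,480),interpolation=2),cv2.resize(b,(380,480),interpolation=2)]))
for a in (1.55,1.65,1.75,1.8):
    P=[c2w([285-135*np.cos(a),y,42+135*np.sin(a)]) for y in (-62,62)]
    print(a,np.round(P,3).tolist(),(proj(s,P)-[220,90]).round(1).tolist(),(proj(s2,P)-[215,130]).round(1).tolist())
E
```

```text
1.55 [[0.577, 0.316, 0.302], [0.564, 0.44, 0.302]] [[85.1, 26.4], [45.6, 18.4]] [[59.3, 20.9], [40.4, 40.0]]
1.65 [[0.59, 0.318, 0.306], [0.577, 0.441, 0.306]] [[86.8, 23.0], [47.5, 15.1]] [[54.8, 18.8], [35.5, 37.7]]
1.75 [[0.603, 0.319, 0.309], [0.59, 0.442, 0.309]] [[88.5, 20.0], [49.4, 12.2]] [[50.2, 17.1], [30.5, 35.9]]
1.8 [[0.61, 0.32, 0.31], [0.596, 0.443, 0.31]] [[89.4, 18.6], [50.4, 10.9]] [[47.8, 16.4], [28.0, 35.1]]
```

View pics/c2.png

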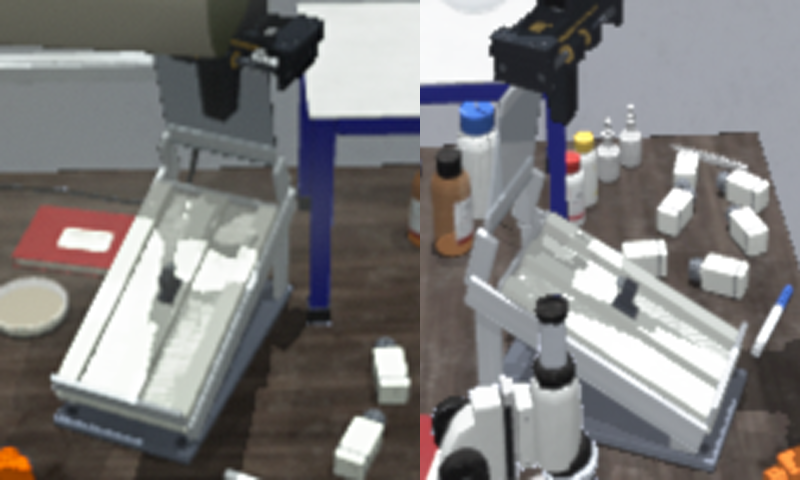

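```bash
cat > cart.py <<'E'
from h import *
from scipy.optimize import minimize
X0,X1=-28,28
def box(x,y,yaw):
    c=np.array([[a,b,z] for a in (X0,X1) for b in (-15,15) for z in (0,30)])/1e3
    R=np.array([[np.cos(yaw),-np.sin(yaw),0],[np.sin(yaw),np.cos(yaw),0],[0,0,1]])
    return c@R.T+[x,y,0]
def hull(s,T,q):
    return cv2.convexHull(proj(s,box(*q),T).astype(np.float32))
def fitc(s,T,img,cen,cap,thr=95,vmax=245):
    g=cv2.cvtColor(img,cv2.COLOR_BGR2GRAY); sat=img.max(2).astype(int)-img.min(2)
    m=((g>thr)&(sat<45)).astype(np.uint8); m[vmax:]=0
    n,lab=cv2.connectedComponents(m); l=lab[int(cen[1]),int(cen[0])]
    mk=(lab==l).astype(np.uint8) if l else m*0
    mk=cv2.morphologyEx(mk,cv2.MORPH_OPEN,np.ones((5,5)))
    a=onz(s,*cen,.03,T);b=onz(s,*cap,.015,T)
    S=4
    big=cv2.resize(mk,None,fx=S,fy=S,interpolation=cv2.INTER_NEAREST)
    def cost(q):
        q=np.array(q)*[.01,.01,.1]+q0
        h=hull(s,T,q)[:,0]
        c=np.zeros_like(big); cv2.fillConvexPoly(c,np.round((h+.5)*S*16).astype(int),1,shift=4)
        return (c!=big).sum()/S/S
    q0=np.array([a[0],a[1],np.arctan2(b[1]-a[1],b[0]-a[0])])
    best=None
    for st in (np.zeros(3),np.array([0,0,1.5]),np.array([0,0,-1.5])):
        r=minimize(cost,st,method='Nelder-Mead',options=dict(initial_simplex=st+np.vstack([np.zeros(3),np.eye(3)*.7]),xatol=.005,fatol=.2))
        if best is None or r.fun<best.fun: best=r
    q=best.x*[.01,.01,.1]+q0
    return q,best.fun,mk.sum()
E
python3 - <<'E'
from cart import *
d=np.load('pics/w1.npz');T=(d['R'],d['p']);s=env.snapshot('wrist');img=cv2.imread('pics/w1.png')
I=img.copy()
for n,c,k in [('A',(140,100),(138,134)),('B',(205,75),(189,101)),('C',(287,68),(291,103)),('D',(148,181),(175,173)),('E',(213,163),(184,162)),('F',(300,160),(317,185))]:
    q,f,m=fitc(s,T,img,c,k); print(n,q[:2].round(4),np.degrees(q[2]).round(1),f,m, w2c([*q[:2],0]).round(0))
    cv2.polylines(I,[np.round(hull(s,T,q)*8).astype(int)],True,(0,0,255),1,cv2.LINE_AA,3)
cv2.imwrite('pics/ov.png',cv2.resize(I[:230,100:360],None,fx=3,fy=2.6))
E
```

```text
A [ 0.4817 -0.0603] -21.1 541.375 1344 [  51. -426.  -60.]
B [0.4459 0.0286] -46.3 411.1875 1457 [  27. -334.  -52.]
C [0.4423 0.1316] 3.6 89.0 1320 [  34. -231.  -54.]
D [ 0.5793 -0.0606] 104.9 195.375 1184 [ 142. -437.  -94.]
E [0.5575 0.0287] -90.2 192.375 1220 [ 131. -346.  -89.]
F [0.5525 0.1465] 30.9 110.9375 1054 [ 139. -228.  -92.]
```

View pics/ov.png

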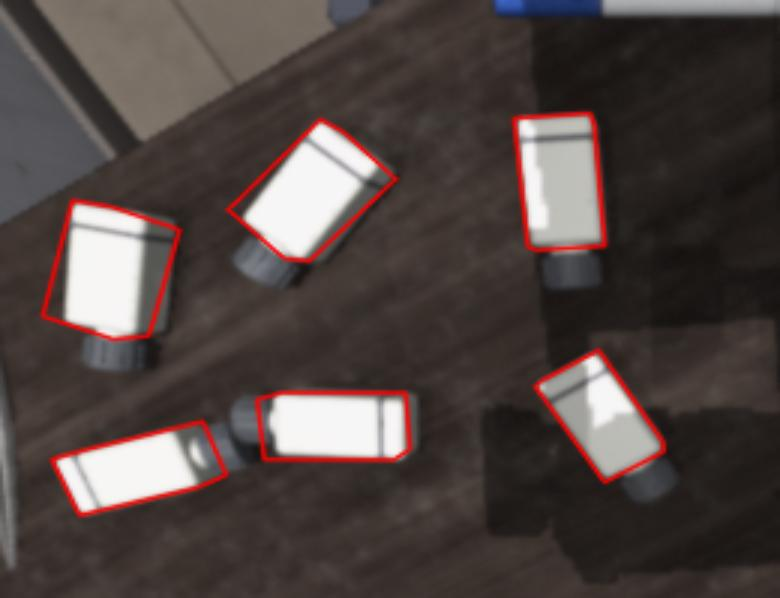

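Emit:
move_arm(
  plan=[
    [[19.6,-35.7,0],0],
    [[19.6,-35.7,0],0],
    [[19.6,-35.7,0],0],
    [[19.6,-35.7,0],0],
    [[19.6,-35.7,0],0],
    [[19.6,-35.7,0],0],
    [[0,0,40],-3.7],
    [[0,0,40],0],
    [[0,0,40],0],
    [[0,0,40],0],
    [[0,0,0],0],
    [[0,0,0],0],
  ],
  grip=0.72,
)

```text
time: 5.65
tool_pos: [0.4408, 0.1323, 0.1217]
tcp_rot: [[-0.998, -0.063, 0.0], [-0.063, 0.998, -0.0], [-0.0, -0.0, -1.0]]
force: [0.5, 0.5, 0.4]
gripper_width: 0.0635
```

```bash
python3 - <<'E'
from h import *
o,s,T=wr('w2'); o,s2=snap('scene','sc3'); o,s3=snap('side','si3')
cv2.imwrite('pics/c3.png',np.hstack([cv2.resize(s2['pixels'][90:280,220:460],(480,380),interpolation=2),cv2.resize(s3['pixels'][110:290,215:375],(320,380),interpolation=2)]))
E
```

```text
(no output)
```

View pics/w2.png

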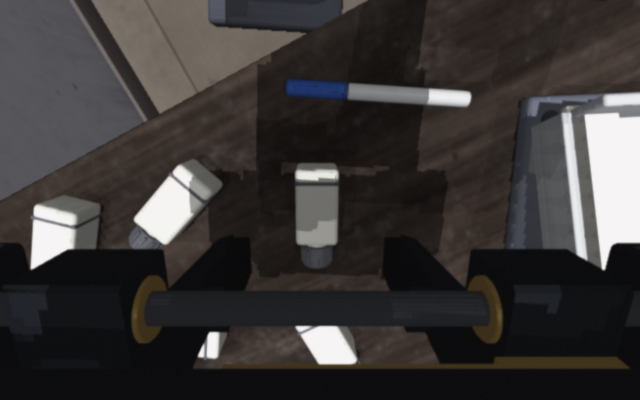

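View pics/c3.png

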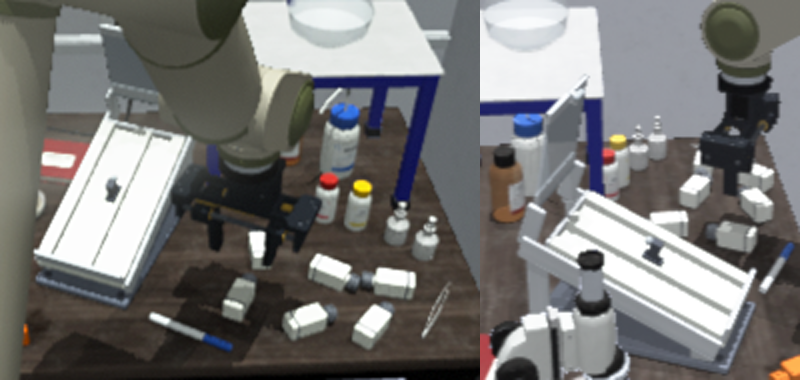

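Emit:
move_arm(
  plan=[
    [[0,0,40],0],
    [[0,0,40],0],
    [[0,0,12],0],
    [[0,0,0],0],
  ],
)

```text
time: 6.2
tool_pos: [0.4408, 0.1321, 0.0285]
tcp_rot: [[-0.998, -0.063, -0.001], [-0.063, 0.998, -0.0], [0.001, 0.0, -1.0]]
force: [1.2, 1.1, 0.4]
gripper_width: 0.0637
```

Emit:
move_arm(
  plan=[
    [[0,0,0],0],
    [[0,0,0],0],
    [[0,0,0],0],
    [[0,0,0],0],
    [[0,0,-30],0],
    [[0,0,-40],0],
    [[0,0,-40],0],
    [[0,0,-40],0],
    [[0,0,-40],0],
    [[0,0,0],0],
  ],
  grip=0.2,
  grip_force=20,
)

```text
time: 7.2
tool_pos: [0.4423, 0.1323, 0.2235]
tcp_rot: [[-0.998, -0.063, 0.01], [-0.063, 0.998, 0.0], [-0.01, -0.0, -1.0]]
force: [-0.3, 1.0, -1.2]
gripper_width: 0.0299
```

```bash
python3 - <<'E'
from h import *
o,s2=snap('scene','sc4'); o,s3=snap('side','si4')
cv2.imwrite('pics/c4.png',np.hstack([cv2.resize(s2['pixels'][90:280,220:460],(480,380),interpolation=2),cv2.resize(s3['pixels'][110:290,215:375],(320,380),interpolation=2)]))
for y in (33,-33):
  for x in (172,184): print(x,y,c2w([x,y,15])+[0,0,.021])
print(o['tool_pos'])
E
```

```text
172 33 [0.51904484 0.40558949 0.13309644]
184 33 [0.53025481 0.40681088 0.13720068]
172 -33 [0.52619363 0.33997779 0.13309644]
184 -33 [0.5374036  0.34119919 0.13720068]
[0.44125827 0.13218027 0.22077364]
```

View pics/c4.png

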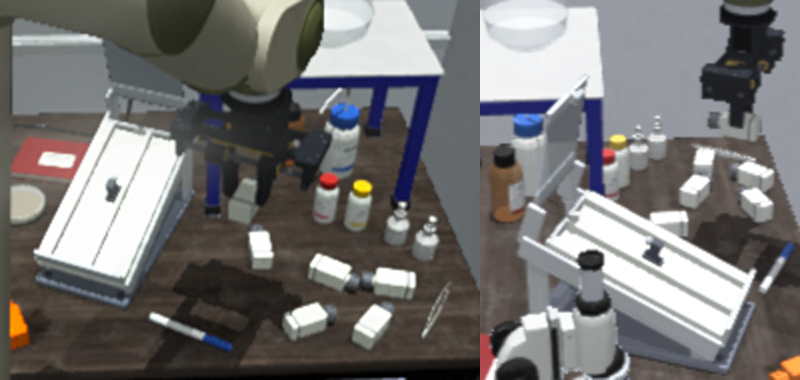

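Emit:
move_arm(
  plan=[
    [[-16.3,33.7,0],0],
    [[-16.3,33.7,0],0],
    [[-16.3,33.7,0],0],
    [[-16.3,33.7,0],0],
    [[-16.3,33.7,0],0],
    [[-16.3,33.7,0],0],
    [[0,0,20],-2.6],
    [[0,0,10],0],
    [[0,0,0],0],
    [[0,0,0],0],
  ],
)

```text
time: 8.3
tool_pos: [0.5255, 0.3394, 0.1885]
tcp_rot: [[-0.994, -0.106, -0.001], [-0.106, 0.994, -0.0], [0.001, -0.0, -1.0]]
force: [0.4, -0.9, 0.1]
gripper_width: 0.0294
```

```bash
python3 - <<'E'
from h import *
o,s,T=wr('w3'); o,s2=snap('scene','sc5'); o,s3=snap('side','si5')
print(T)
I=s['pixels'].copy()
for y in (51.5,14.5,-14.5,-51.5):
  for z,c in ((0,(0,0,255)),(12,(0,255,0))):
    uv=proj(s,[c2w([5,y,z]),c2w([140,y,z])],T); cv2.line(I,*[tuple(np.round(p).astype(int)) for p in uv],c,1)
cv2.imwrite('pics/w3o.png',I[:300])
cv2.imwrite('pics/c5.png',np.hstack([cv2.resize(s2['pixels'][90:280,220:460],(480,380),interpolation=2),cv2.resize(s3['pixels'][110:290,215:375],(320,380),interpolation=2)]))
E
```

```text
(array([[-9.94319286e-01, -1.06433340e-01, -1.04953230e-03],
       [-1.06432868e-01,  9.94319767e-01, -4.95726715e-04],
       [ 1.09633256e-03, -3.81205901e-04, -9.99999326e-01]]), array([0.52554821, 0.33942745, 0.18851684]))
```

View pics/w3.png

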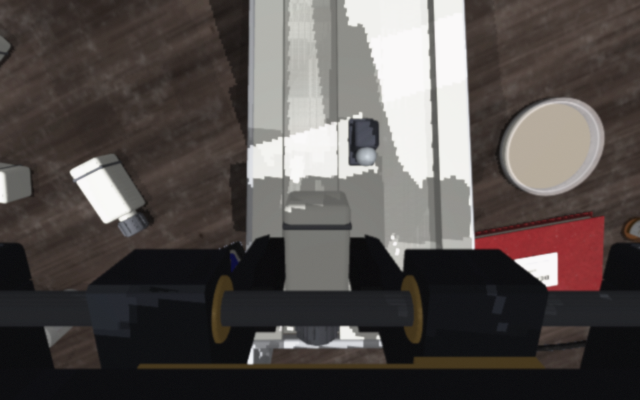

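View pics/w3o.png

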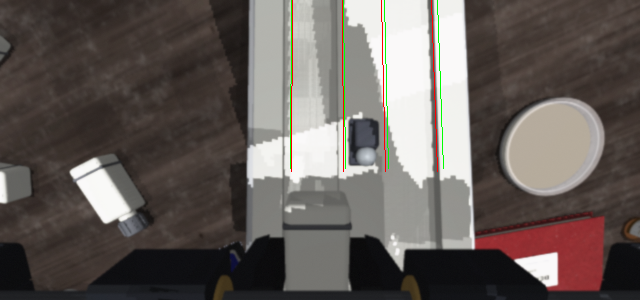

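View pics/c5.png

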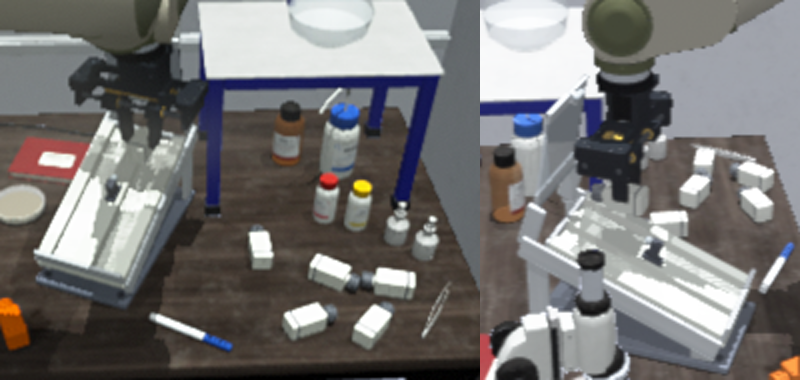

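```bash
python3 - <<'E'
from h import *
a=cv2.imread('pics/w3.png')
cv2.imwrite('pics/w3c.png',cv2.resize(a[0:200,235:485],None,fx=3.2,fy=3,interpolation=cv2.INTER_CUBIC))
E
```

```text
(no output)
```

View pics/w3c.png

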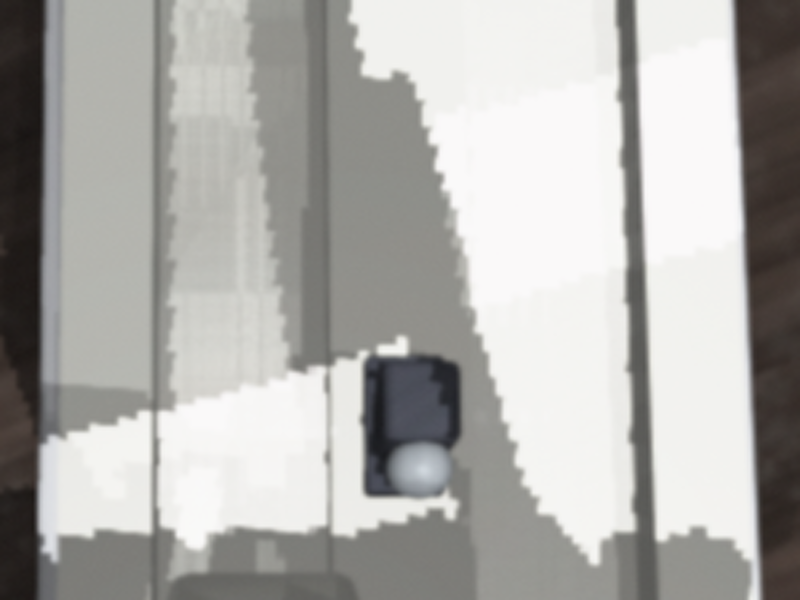

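```bash
python3 - <<'E'
s=open('fit.py').read()
s=s.replace("('s',(0,-51,26)","""('v',(20,-51.5,12),(140,-51.5,12),[g(155,100),g(155,500)]),
('v',(20,-14.5,12),(140,-14.5,12),[g(327,50),g(330,500)]),
('v',(20,51.5,12),(140,51.5,12),[g(635,100),g(655,550)]),
('v',(20,51.5,0),(140,51.5,0),[g(620,100),g(637,550)]),
('v',(20,14.5,12),(140,14.5,12),[g(473,560)]),
('s',(0,-51,26)""",1)
s=s.replace("sw=env","d3=np.load('pics/w3.npz');T3=(d3['R'],d3['p'])\ng=lambda x,y:np.array((235+x/3.2,y/3.))\nsw=env")
s=s.replace("        else: uv","        elif cam=='v': uv=proj(sw,P,T3)\n        else: uv").replace("cam=='w' else .5","cam in 'wv' else .5")
open('fit.py','w').write(s)
E
python3 fit.py
python3 - <<'E'
from h import *
d=np.load('pics/w3.npz');T=(d['R'],d['p']); s=env.snapshot('wrist'); I=cv2.imread('pics/w3.png')
for y in (51.5,14.5,-14.5,-51.5):
  for z,c in ((0,(0,0,255)),(12,(0,255,0))):
    uv=proj(s,[c2w([5,y,z]),c2w([140,y,z])],T); cv2.line(I,*[tuple(np.round(p*16).astype(int)) for p in uv],c,1,cv2.LINE_AA,4)
cv2.imwrite('pics/w3o2.png',cv2.resize(I[:200,235:485],None,fx=3,fy=3))
E
```

```text
[0.3653 0.3509 0.0448 0.1106] 6.334988245267469
[-1.21, -0.68, -1.16, -1.11, 0.34, -0.7, -1.48, 0.85, 0.97, -0.3, -0.75, -1.41, 0.24, 0.68, 2.1, 1.01, 0.43, 0.04, 0.91, -0.9, -1.77, -0.33, -0.48]
```

View pics/w3o2.png

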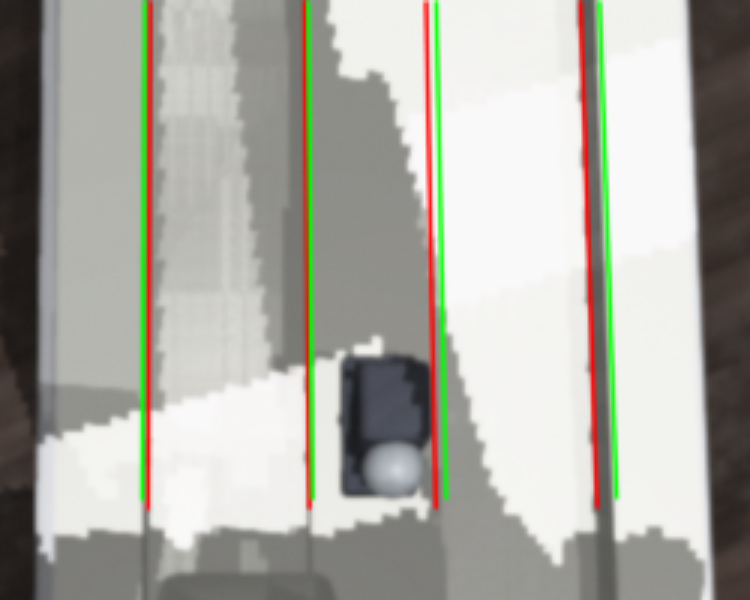

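View pics/f1.png

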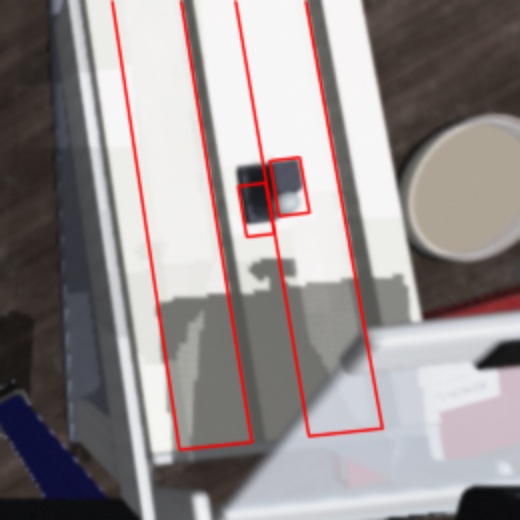

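```bash
python3 - <<'E'
from h import *
o=env.get_obs(); print(o['tool_pos'],w2c(o['tool_pos']))
for y in (33,-33):
  for x in (172,184):
    P=c2w([x,y,15])+[0,0,.021]; print(x,y,P, ((P-o['tool_pos'])@o['tcp_rot']*1e3).round(1))
E
```

```text
[0.52572843 0.33992897 0.18918303] [198.11412354 -28.57201534  81.51714062]
172 33 [0.51715637 0.4009276  0.13874581] [ 2.  61.6 50.4]
184 33 [0.52836383 0.40217184 0.14285005] [-9.3 61.6 46.3]
172 -33 [0.5244389  0.33533061 0.13874581] [ 1.8 -4.4 50.4]
184 -33 [0.53564635 0.33657486 0.14285005] [-9.5 -4.4 46.3]
```

Emit:
move_arm(
  plan=[
    [[1.8,-4,15],0],
    [[0,0,15],0],
    [[0,0,8],0],
    [[0,0,4],0],
    [[0,0,0],0],
    [[0,0,0],0],
  ],
)

```text
time: 9.25
tool_pos: [0.5245, 0.3361, 0.1473]
tcp_rot: [[-0.994, -0.108, 0.001], [-0.108, 0.994, 0.0], [-0.001, 0.0, -1.0]]
force: [-2.0, 0.3, 1.3]
gripper_width: 0.0297
```

```bash
python3 - <<'E'
from h import *
o,s,T=wr('w4'); o,s2=snap('scene','sc6'); o,s3=snap('side','si6')
print(T[1],o['force'],w2c(T[1]))
cv2.imwrite('pics/c6.png',np.hstack([cv2.resize(s2['pixels'][90:230,220:340],(400,466),interpolation=2),cv2.resize(s3['pixels'][130:270,235:355],(400,466),interpolation=2)]))
E
```

```text
[0.52446842 0.33605181 0.14727972] [-1.46393622  0.23669385  2.12168039] [182.20354761 -32.2864628   42.71553647]
```

View pics/c6.png

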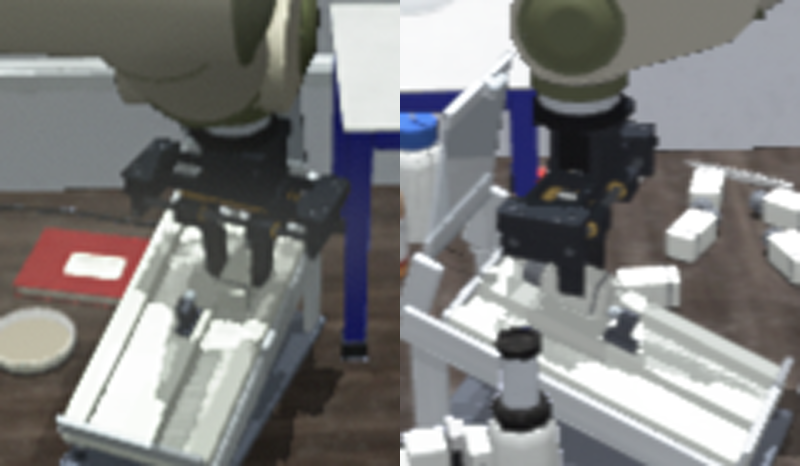

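View pics/w4.png

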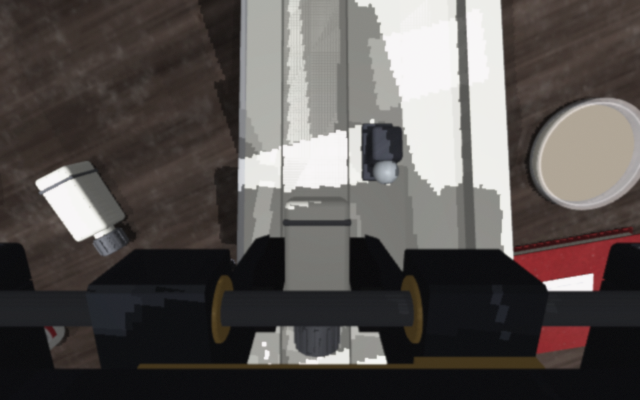

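Emit:
move_arm(
  plan=[
    [[0,-1,4],0],
    [[0,0,4],0],
    [[0,0,2],0],
    [[0,0,0],0],
  ],
)

```text
time: 9.8
tool_pos: [0.5252, 0.3352, 0.1404]
tcp_rot: [[-0.994, -0.108, 0.005], [-0.108, 0.994, 0.002], [-0.005, 0.001, -1.0]]
force: [-5.9, -2.6, 23.7]
gripper_width: 0.0296
```

```bash
python3 - <<'E'
from h import *
o,s,T=wr('w5'); o,s3=snap('side','si7')
print(T[1],o['force'],w2c(T[1]))
cv2.imwrite('pics/c7.png',np.hstack([cv2.resize(s['pixels'][:300,160:480],(400,375)),cv2.resize(s3['pixels'][150:250,235:341],(400,375),interpolation=2)]))
E
```

```text
[0.52522763 0.33515998 0.14038184] [-7.18549997 -3.3509708  22.81232812] [180.46092414 -33.25662331  36.00923263]
```

View pics/c7.png

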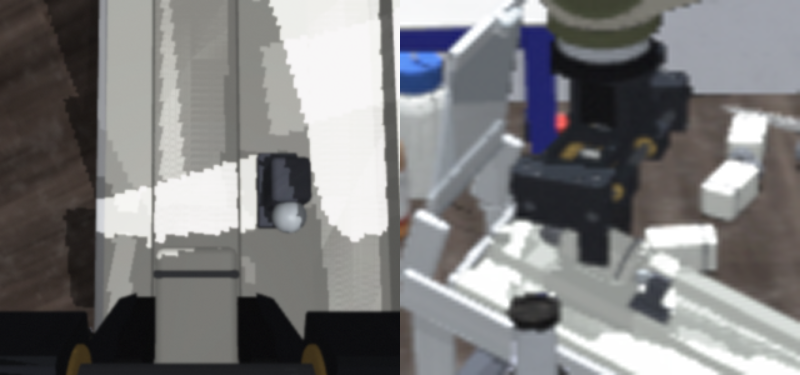

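Emit:
move_arm(
  plan=[
    [[0,0,-2],0],
    [[0,0,0],0],
    [[0,0,0],0],
    [[0,0,0],0],
    [[0,0,0],0],
    [[0,0,-30],0],
    [[0,0,-30],0],
    [[0,0,-20],0],
    [[0,0,0],0],
  ],
  grip=0.5,
)

```text
time: 10.8
tool_pos: [0.5252, 0.3353, 0.2214]
tcp_rot: [[-0.994, -0.108, 0.005], [-0.108, 0.994, 0.002], [-0.005, 0.001, -1.0]]
force: [0.5, 0.0, 0.3]
gripper_width: 0.044
```

```bash
python3 - <<'E'
from h import *
o,s,T=wr('w6'); o,s2=snap('scene','sc8'); o,s3=snap('side','si8')
print(T[1],o['force'],o['gripper_width'])
cv2.imwrite('pics/c8.png',np.hstack([cv2.resize(s2['pixels'][90:280,220:460],(480,380),interpolation=2),cv2.resize(s3['pixels'][110:290,215:375],(320,380),interpolation=2)]))
E
```

```text
[0.52521494 0.33527613 0.22136501] [-0.17796257  0.98292289 -0.46994532] 0.04429929437259065
```

View pics/w6.png

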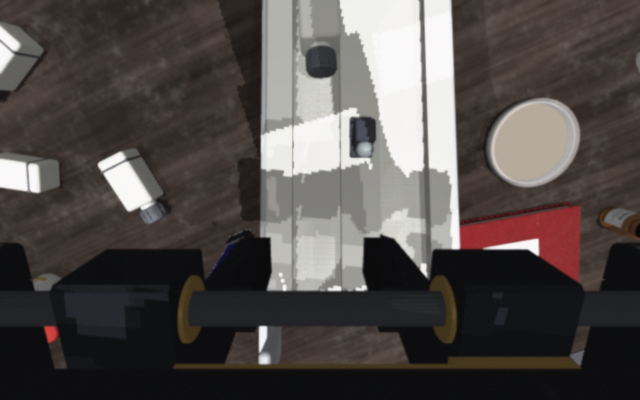

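View pics/c8.png

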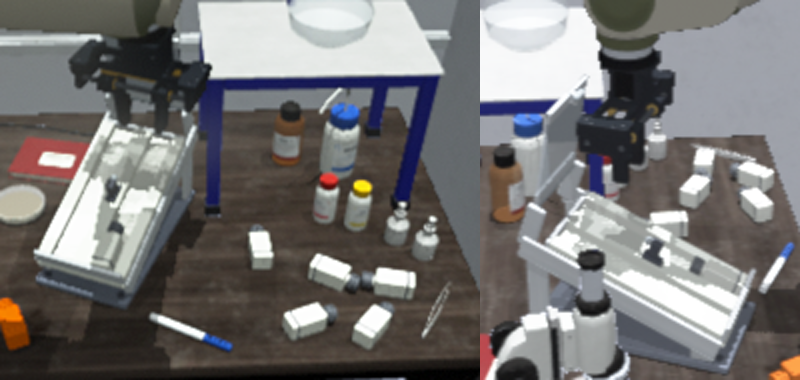

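```bash
cat > goto.py <<'E'
from h import *
import sys
def goto(x,y,z):
    o=env.get_obs(); R=o['tcp_rot']; th=np.degrees(np.arctan2(R[1,0],R[0,0])); print('tool',o['tool_pos'].round(4),'theta',th.round(1)%360,'t',o['time'])
    print('tool-frame shift mm',((np.array([x,y,z])-o['tool_pos'])@R*1e3).round(1))
E
python3 - <<'E'
from cart import *
from goto import goto
d=np.load('pics/w6.npz');T=(d['R'],d['p']);s=env.snapshot('wrist');img=cv2.imread('pics/w6.png')
I=img.copy()
for n,c,k in [('F',(130,180),(153,212)),('E',(25,173),(0,170))]:
    q,f,m=fitc(s,T,img,c,k); print(n,q[:2].round(4),np.degrees(q[2]).round(1),f,m)
    cv2.polylines(I,[np.round(hull(s,T,q)*8).astype(int)],True,(0,0,255),1,cv2.LINE_AA,3)
    if n=='F': goto(q[0],q[1],.22)
cv2.imwrite('pics/ov.png',cv2.resize(I[130:230,0:260],None,fx=3,fy=3))
E
```

```text
F [0.551  0.1462] 30.4 852.125 2216
tool [0.524  0.3347 0.217 ] theta 186.2 t 11.0
tool-frame shift mm [  -6.6 -190.3   -2.9]
E [0.5558 0.0307] -89.7 187.4375 1857
```

View pics/ov.png

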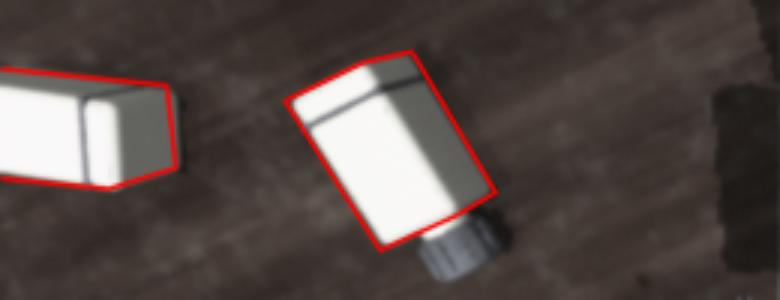

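```bash
python3 - <<'E'
from h import *
d=np.load('pics/w1.npz');T=(d['R'],d['p']);s=env.snapshot('wrist'); sc=env.snapshot('scene');si=env.snapshot('side')
print(onz(s,378,197,0,T),onz(sc,326,196,0))
print(tri([ray(sc,325,128),ray(si,199,157)]),'shelf front-left?')
print(onz(sc,425,192,0), onz(sc,320,92,.22),onz(sc,328,130,.22),onz(sc,438,128,.22))
E
```

```text
[0.60845744 0.25505575 0.        ] [0.61327991 0.25990619 0.        ]
[0.78181197 0.33651104 0.20591917] shelf front-left?
[ 7.89920076e-01 -2.92302102e-02 -1.11022302e-16] [0.88313087 0.42315849 0.22      ] [0.66495051 0.28456551 0.22      ] [ 0.83881772 -0.01406484  0.22      ]
```

```bash
python3 - <<'E'
from h import *
sc=env.snapshot('scene');si=env.snapshot('side')
for z in (.15,.2,.25,.3,.35): print(z,proj(sc,[.611,.257,z]).round(0),proj(si,[.611,.257,z]).round(0), onz(sc,322,128,z).round(3), onz(sc,438,128,z).round(3),onz(sc,320,92,z).round(3))
E
```

```text
0.15 [[328. 160.]] [[275. 190.]] [0.771 0.357 0.15 ] [0.962 0.002 0.15 ] [1.012 0.487 0.15 ]
0.2 [[328. 146.]] [[275. 174.]] [0.697 0.321 0.2  ] [ 0.874 -0.009  0.2  ] [0.92  0.441 0.2  ]
0.25 [[329. 132.]] [[274. 158.]] [0.622 0.284 0.25 ] [ 0.786 -0.021  0.25 ] [0.828 0.396 0.25 ]
0.3 [[329. 117.]] [[274. 142.]] [0.547 0.248 0.3  ] [ 0.698 -0.033  0.3  ] [0.736 0.35  0.3  ]
0.35 [[330. 101.]] [[273. 125.]] [0.472 0.211 0.35 ] [ 0.609 -0.044  0.35 ] [0.645 0.304 0.35 ]
```

View pics/sc8.png

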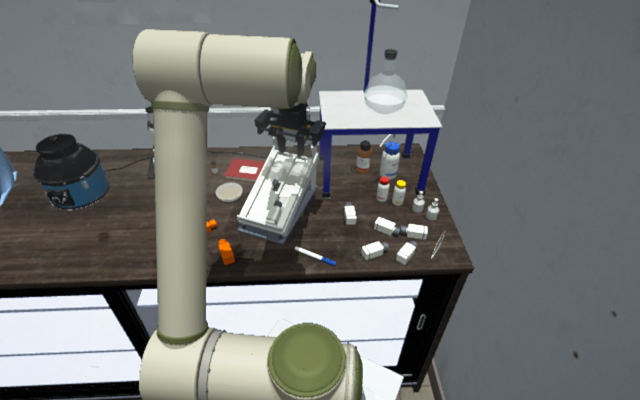

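Emit:
move_arm(
  plan=[
    [[11,-32,0],0],
    [[11,-32,0],0],
    [[11,-32,0],0],
    [[-13.2,-31.4,0],0],
    [[-13.2,-31.4,0],0],
    [[-13.2,-31.4,0],0],
    [[0,0,45],-8.1],
    [[0,0,45],-8.1],
    [[0,0,45],-8.0],
    [[0,0,40],0],
    [[0,0,13],0],
    [[0,0,0],0],
    [[0,0,0],0],
  ],
  grip=0.72,
)

```text
time: 12.55
tool_pos: [0.5525, 0.1466, 0.0323]
tcp_rot: [[-0.863, -0.506, 0.003], [-0.506, 0.863, 0.0], [-0.002, -0.001, -1.0]]
force: [-0.5, 0.1, 0.3]
gripper_width: 0.0636
```

Emit:
move_arm(
  plan=[
    [[0,0,0],0],
    [[0,0,0],0],
    [[0,0,0],0],
    [[0,0,0],0],
    [[0,0,-30],0],
    [[0,0,-40],0],
    [[0,0,-40],0],
    [[0,0,-40],8.1],
    [[0,0,-40],8.1],
    [[0,0,0],8.0],
    [[0,0,0],0],
    [[0,0,0],0],
  ],
  grip=0.2,
  grip_force=15,
)

```text
time: 13.75
tool_pos: [0.551, 0.1465, 0.22]
tcp_rot: [[-0.994, -0.112, -0.002], [-0.112, 0.994, -0.0], [0.002, 0.0, -1.0]]
force: [-0.3, 0.2, -0.6]
gripper_width: 0.0299
```

```bash
python3 - <<'E'
from goto import *
o,s,T=wr('w7'); o,s2=snap('scene','sc9'); o,s3=snap('side','si9')
cv2.imwrite('pics/c9.png',np.hstack([cv2.resize(s2['pixels'][90:280,220:460],(480,380),interpolation=2),cv2.resize(s3['pixels'][110:290,215:375],(320,380),interpolation=2)]))
goto(*(c2w([172,-33,15])+[0,0,.0705]))
E
```

```text
tool [0.5512 0.1465 0.2198] theta 186.3 t 13.9
tool-frame shift mm [  5.8 190.6  31.6]
```

View pics/c9.png

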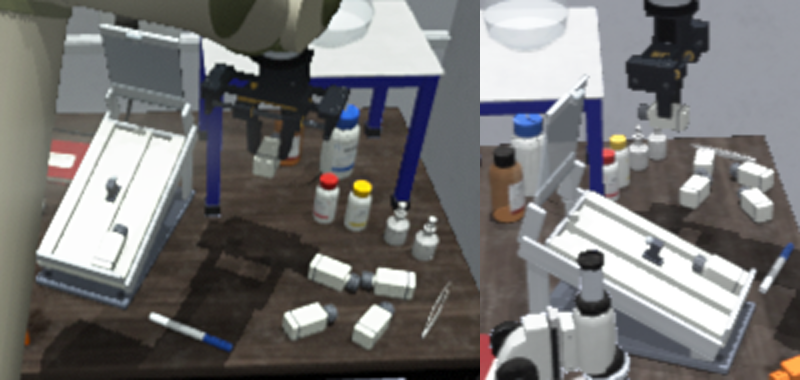

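View pics/w7.png

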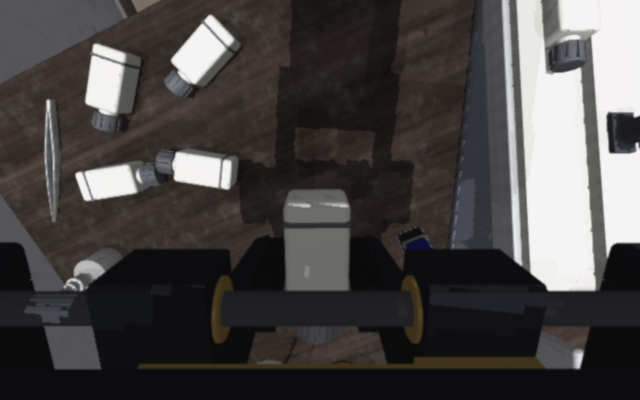

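Emit:
move_arm(
  plan=[
    [[14,31.8,0],0],
    [[14,31.8,0],0],
    [[14,31.8,0],0],
    [[-12,31.8,0],0],
    [[-12,31.8,0],0],
    [[-12,31.8,0],0],
    [[0,0,30],0],
    [[0,0,20],0],
    [[0,0,12],0],
    [[0,0,5],0],
    [[0,0,5],0],
    [[0,0,0],0],
    [[0,0,0],0],
  ],
)

```text
time: 15.2
tool_pos: [0.5253, 0.3355, 0.1494]
tcp_rot: [[-0.994, -0.108, 0.001], [-0.108, 0.994, 0.0], [-0.001, 0.0, -1.0]]
force: [-1.2, -0.6, -0.8]
gripper_width: 0.0296
```

```bash
python3 - <<'E'
from goto import *
o,s,T=wr('w8'); o,s3=snap('side','si10')
print(o['force'],o['gripper_width'],w2c(T[1]))
cv2.imwrite('pics/c10.png',np.hstack([cv2.resize(s['pixels'][:300,160:480],(400,375)),cv2.resize(s3['pixels'][150:250,235:341],(400,375),interpolation=2)]))
E
```

```text
[ 0.24906887  0.16479332 -0.99923451] 0.02970470731680642 [183.64697536 -32.91765445  44.41227684]
```

View pics/c10.png

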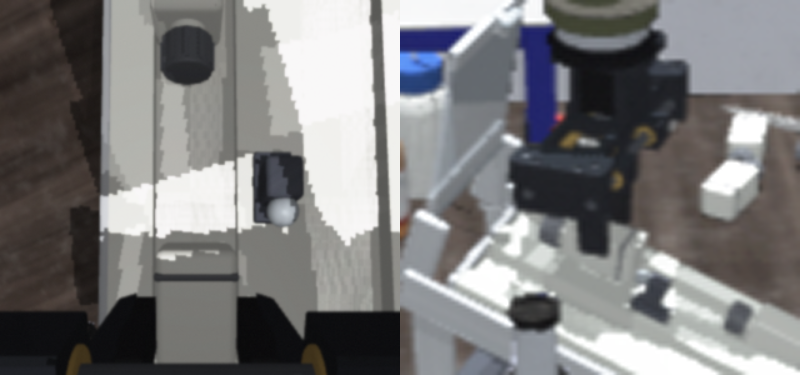

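Well centred; lower slightly more and release.

Emit:
move_arm(
  plan=[
    [[0,0,4],0],
    [[0,0,0],0],
  ],
)

```text
time: 15.5
tool_pos: [0.5248, 0.3356, 0.1449]
tcp_rot: [[-0.994, -0.108, -0.0], [-0.108, 0.994, 0.0], [0.0, 0.0, -1.0]]
force: [-3.3, -1.1, 3.5]
gripper_width: 0.0298
```

Emit:
move_arm(
  plan=[
    [[0,0,0],0],
    [[0,0,0],0],
    [[0,0,0],0],
    [[0,0,0],0],
    [[0,0,-30],0],
    [[0,0,-30],0],
    [[0,0,-20],0],
    [[0,0,0],0],
  ],
  grip=0.5,
)

```text
time: 16.3
tool_pos: [0.5257, 0.3359, 0.2275]
tcp_rot: [[-0.994, -0.108, 0.005], [-0.108, 0.994, 0.002], [-0.005, 0.001, -1.0]]
force: [0.1, -0.4, -0.3]
gripper_width: 0.0439
```

```bash
python3 - <<'E'
from cart import *
from goto import goto
o,s,T=wr('w9'); o,s3=snap('side','si11')
cv2.imwrite('pics/c11.png',np.hstack([s['pixels'][:300],cv2.resize(s3['pixels'][110:290,215:375],(160,300))]))
img=cv2.imread('pics/w7.png');d=np.load('pics/w7.npz');T=(d['R'],d['p'])
for th in (85,):
  I=img.copy()
  for n,c,k in [('A',(112,78),(108,122)),('B',(203,52),(180,82)),('D',(110,181),(155,172)),('E',(205,168),(164,163))]:
    q,f,m=fitc(s,T,img,c,k,thr=th); print(n,q[:2].round(4),np.degrees(q[2]).round(1),f,m)
    if n=='E': goto(q[0],q[1],.22)
    cv2.polylines(I,[np.round(hull(s,T,q)*8).astype(int)],True,(0,0,255),1,cv2.LINE_AA,3)
cv2.imwrite('pics/ov.png',cv2.resize(I[0:230,40:280],None,fx=3,fy=2.6))
E
```

```text
A [ 0.4813 -0.0587] -19.2 1117.0625 2527
B [0.4453 0.0287] -46.8 839.8125 2739
D [ 0.5784 -0.0598] 106.3 288.875 2133
E [0.5562 0.0295] -91.7 404.875 2162
tool [0.5247 0.3354 0.2239] theta 186.2 t 16.4
tool-frame shift mm [   1.7 -307.6    4. ]
```

View pics/ov.png

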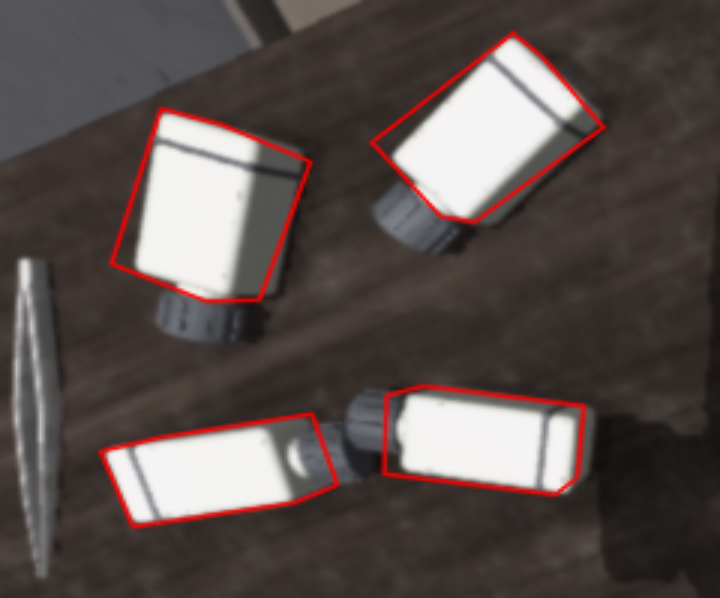

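View pics/c11.png

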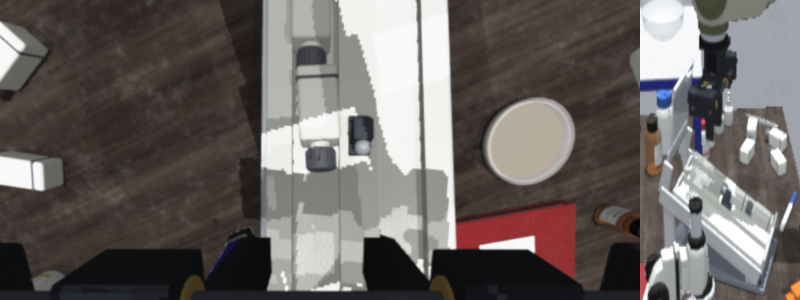

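Emit:
move_arm(
  plan=[
    [[11,-38,0],0],
    [[11,-38,0],0],
    [[11,-38,0],0],
    [[-6.3,-38.4,0],0],
    [[-6.3,-38.4,0],0],
    [[-6.3,-38.4,0],0],
    [[-6.3,-38.4,0],0],
    [[-6.3,-38.4,0],0],
    [[0,0,20],8.06],
    [[0,0,20],8.06],
    [[0,0,20],8.06],
    [[0,0,20],8.06],
    [[0,0,20],8.06],
    [[0,0,0],8.06],
    [[0,0,0],8.06],
    [[0,0,0],8.06],
    [[0,0,0],8.06],
    [[0,0,0],8.06],
    [[0,0,0],8.06],
    [[0,0,0],8.06],
  ],
  grip=0.68,
)

```text
time: 18.4
tool_pos: [0.5556, 0.0313, 0.123]
tcp_rot: [[0.015, 1.0, -0.003], [1.0, -0.015, 0.0], [0.0, -0.003, -1.0]]
force: [0.3, 0.8, 0.8]
gripper_width: 0.0597
```

```bash
python3 - <<'E'
from goto import *
o,s,T=wr('w10'); o,s2=snap('scene','sc12')
cv2.imwrite('pics/c12.png',cv2.resize(s2['pixels'][150:280,300:460],(640,520),interpolation=2))
goto(.556,.031,.03)
E
```

```text
tool [0.5557 0.0313 0.1232] theta 89.4 t 18.5
tool-frame shift mm [-0.3  0.5 93.2]
```

View pics/w10.png

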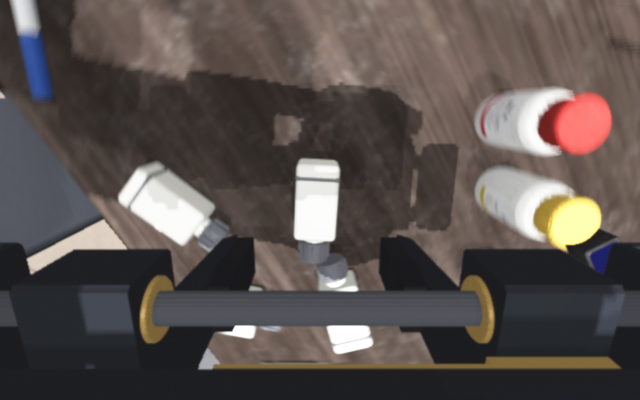

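View pics/c12.png

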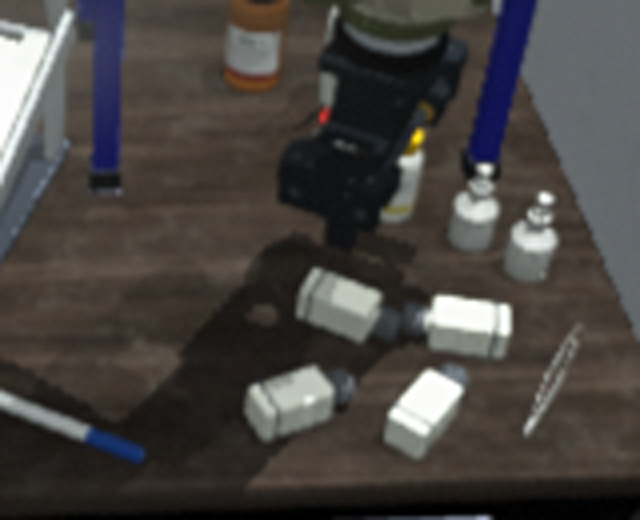

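```bash
python3 - <<'E'
from h import *
d=np.load('pics/w10.npz');T=(d['R'],d['p']);s=env.snapshot('wrist')
print(onz(s,483,185,.01,T),onz(s,480,110,.01,T), 'cap', onz(s,574,222,.08,T),onz(s,581,123,.08,T), T[1])
E
```

```text
[0.68069278 0.04176362 0.01      ] [0.67220425 0.09614365 0.01      ] cap [0.69743222 0.03678004 0.08      ] [0.69091658 0.08987225 0.08      ] [0.55560345 0.03128227 0.12304262]
```

Emit:
move_arm(
  plan=[
    [[0,0,40],0],
    [[0,0,35],0],
    [[0,0,17],0],
    [[0,0,0],0],
    [[0,0,0],0],
  ],
)

```text
time: 19.05
tool_pos: [0.5565, 0.0312, 0.0329]
tcp_rot: [[0.007, 1.0, -0.0], [1.0, -0.007, 0.0], [0.0, -0.0, -1.0]]
force: [1.0, 0.1, 0.0]
gripper_width: 0.0596
```

Emit:
move_arm(
  plan=[
    [[0,0,0],0],
    [[0,0,0],0],
    [[0,0,0],0],
    [[0,0,0],0],
    [[0,0,-30],0],
    [[0,0,-40],0],
    [[0,0,-40],0],
    [[0,0,-40],-8.06],
    [[0,0,-40],-8.06],
    [[0,0,0],-8.06],
    [[0,0,0],-8.06],
    [[0,0,0],-8.06],
    [[0,0,0],-8.06],
    [[0,0,0],-8.06],
    [[0,0,0],-8.06],
    [[0,0,0],-8.06],
    [[0,0,0],-8.06],
    [[0,0,0],-8.06],
    [[0,0,0],-8.06],
    [[0,0,0],0],
  ],
  grip=0.2,
)

```text
time: 21.05
tool_pos: [0.5563, 0.0312, 0.2227]
tcp_rot: [[-0.994, -0.109, -0.0], [-0.109, 0.994, 0.0], [0.0, 0.0, -1.0]]
force: [-0.1, 0.8, -0.5]
gripper_width: 0.0301
```

```bash
python3 - <<'E'
from goto import *
o,s,T=wr('w11')
goto(*(c2w([185,-33,15])+[0,0,.0705]))
E
```

```text
tool [0.5564 0.0312 0.2228] theta 186.0 t 21.1
tool-frame shift mm [-12.4 305.8  30.1]
```

View pics/w11.png

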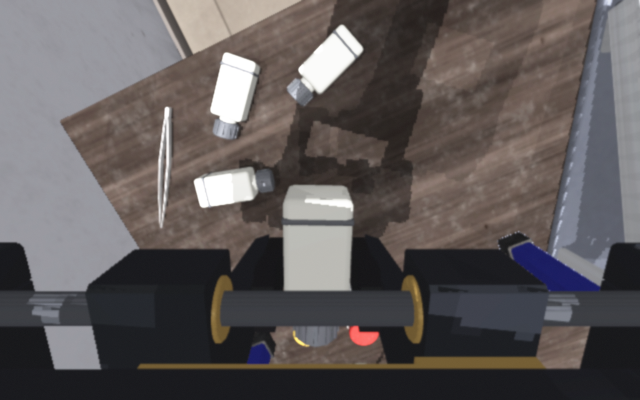

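Emit:
move_arm(
  plan=[
    [[6.3,38.2,0],0],
    [[6.3,38.2,0],0],
    [[6.3,38.2,0],0],
    [[6.3,38.2,0],0],
    [[6.3,38.2,0],0],
    [[-14.6,38.2,0],0],
    [[-14.6,38.2,0],0],
    [[-14.6,38.2,0],0],
    [[0,0,30],0],
    [[0,0,20],0],
    [[0,0,12],0],
    [[0,0,6],0],
    [[0,0,0],0],
    [[0,0,0],0],
  ],
)

```text
time: 22.5
tool_pos: [0.5362, 0.3363, 0.1558]
tcp_rot: [[-0.994, -0.107, 0.002], [-0.107, 0.994, 0.001], [-0.002, 0.0, -1.0]]
force: [-0.5, -0.4, -1.5]
gripper_width: 0.0301
```

```bash
python3 - <<'E'
from goto import *
o,s,T=wr('w12'); o,s3=snap('side','si13')
print(o['force'],o['gripper_width'],w2c(T[1]))
cv2.imwrite('pics/c13.png',np.hstack([cv2.resize(s['pixels'][:300,160:480],(400,375)),cv2.resize(s3['pixels'][120:250,215:353],(400,375),interpolation=2)]))
E
```

```text
[-0.30281392 -0.6641555  -1.72126836] 0.029864997186061656 [196.06694935 -33.33855491  46.743552  ]
```

View pics/c13.png

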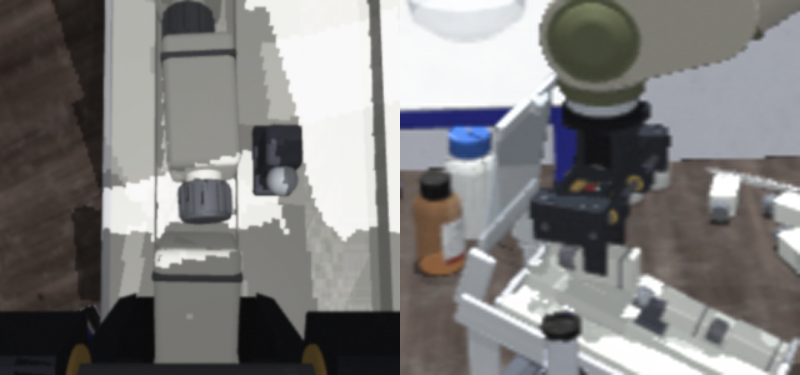

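Emit:
move_arm(
  plan=[
    [[0,0,4],0],
    [[0,0,2],0],
    [[0,0,0],0],
  ],
)

```text
time: 22.9
tool_pos: [0.5356, 0.3364, 0.1489]
tcp_rot: [[-0.994, -0.108, -0.0], [-0.108, 0.994, 0.0], [0.0, 0.0, -1.0]]
force: [-1.5, 0.1, 2.6]
gripper_width: 0.0298
```

Emit:
move_arm(
  plan=[
    [[0,0,0],0],
    [[0,0,0],0],
    [[0,0,0],0],
    [[0,0,0],0],
    [[0,0,-30],0],
    [[0,0,-30],0],
    [[0,0,-20],0],
    [[0,0,0],0],
  ],
  grip=0.5,
)

```text
time: 23.7
tool_pos: [0.5365, 0.3367, 0.2316]
tcp_rot: [[-0.994, -0.108, 0.005], [-0.108, 0.994, 0.002], [-0.006, 0.001, -1.0]]
force: [0.6, 1.0, 0.4]
gripper_width: 0.044
```

```bash
python3 - <<'E'
from goto import *
o,s,T=wr('w13'); o,s3=snap('side','si14')
cv2.imwrite('pics/c14.png',np.hstack([cv2.resize(s['pixels'][:300,160:480],(400,375)),cv2.resize(s3['pixels'][120:250,215:353],(400,375),interpolation=2)]))
E
```

```text
(no output)
```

View pics/c14.png

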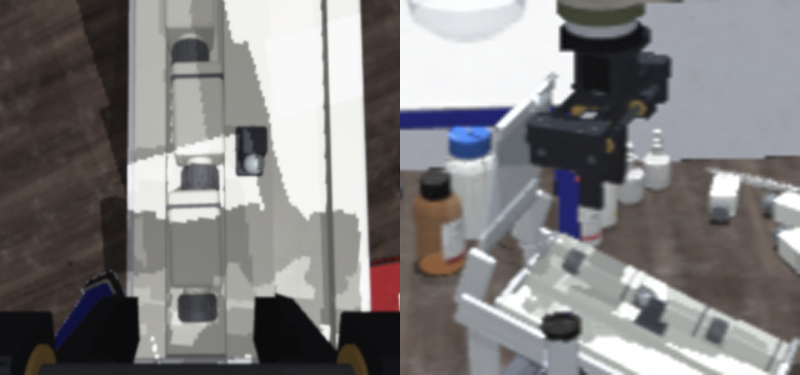

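```bash
python3 - <<'E'
from cart import *
from goto import goto
s=env.snapshot('wrist')
img=cv2.imread('pics/w11.png');d=np.load('pics/w11.npz');T=(d['R'],d['p'])
print(img[70,355],img[60,345],img[90,330],img[100,380], img[95,252],img[95,262],img[200,262])
for th in (72,160):
  I=img.copy()
  for n,c,k in [('A',(235,88),(226,128)),('B',(330,62),(299,90)),('D',(228,187),(265,180))]:
    q,f,m=fitc(s,T,img,c,k,thr=th); print(th,n,q[:2].round(4),np.degrees(q[2]).round(1),f,m)
    cv2.polylines(I,[np.round(hull(s,T,q)*8).astype(int)],True,(0,0,255),1,cv2.LINE_AA,3)
  cv2.imwrite('pics/ov%d.png'%th,cv2.resize(I[0:230,180:400],None,fx=3,fy=2.6))
E
```

```text
[59 64 73] [250 251 251] [57 63 71] [43 45 52] [120 124 125] [ 92  98 113] [39 42 49]
72 A [ 0.4569 -0.2386] 16.0 73516.4375 77564
72 B [ 0.4573 -0.238 ] 19.6 73522.75 77564
72 D [ 0.4543 -0.2348] -46.0 73559.125 77564
160 A [ 0.4801 -0.0565] -11.7 549.9375 2384
160 B [0.4462 0.0309] -39.4 203.125 2195
160 D [ 0.579  -0.0611] 107.8 265.375 1787
```

View pics/ov72.png

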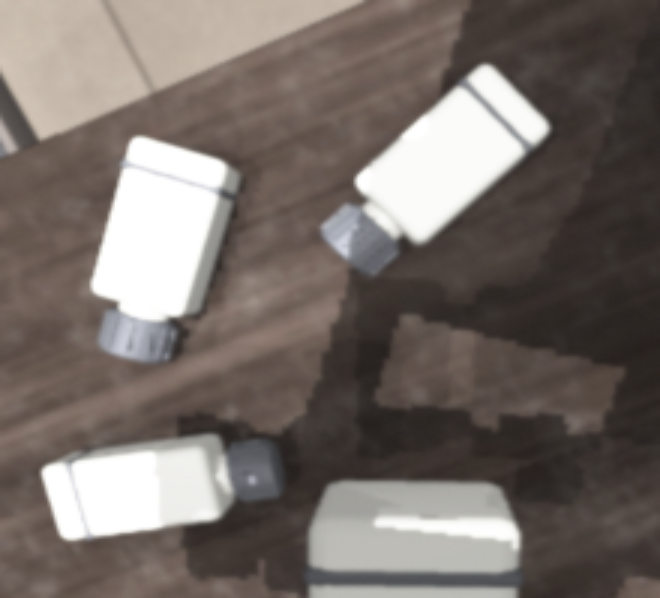

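```bash
python3 - <<'E'
from h import *
s=env.snapshot('wrist');d=np.load('pics/w11.npz');T=(d['R'],d['p'])
f=lambda p:(180+p[0]/3,p[1]/2.6)
for n,a,b in [('A',(187,152),(140,304)),('B',(520,97),(388,213)),('D',(55,503),(218,478))]:
    P=onz(s,*f(a),.03,T);Q=onz(s,*f(b),.03,T);v=Q-P
    print(n,((P+Q)/2).round(4),np.degrees(np.arctan2(v[1],v[0])).round(1),np.linalg.norm(v).round(4))
from goto import goto
goto(.4462,.030,.22)
E
```

```text
A [ 0.4807 -0.0535  0.03  ] -12.9 0.0543
B [0.4467 0.0323 0.03  ] -40.1 0.0544
D [ 0.5771 -0.0582  0.03  ] 106.5 0.0559
tool [0.5353 0.3361 0.227 ] theta 186.2 t 23.9
tool-frame shift mm [ 121.6 -294.7    7.6]
```

Emit:
move_arm(
  plan=[
    [[15.2,-36.6,0],0],
    [[15.2,-36.6,0],0],
    [[15.2,-36.6,0],0],
    [[15.2,-36.6,0],0],
    [[15.2,-36.6,0],0],
    [[15.2,-36.6,0],0],
    [[15.2,-36.6,0],0],
    [[15.2,-36.6,0],0],
    [[0,0,18],7.7],
    [[0,0,18],7.7],
    [[0,0,18],7.7],
    [[0,0,18],7.7],
    [[0,0,18],7.7],
    [[0,0,18],7.7],
    [[0,0,0],0],
    [[0,0,0],0],
  ],
  grip=0.68,
)

```text
time: 25.5
tool_pos: [0.4462, 0.0321, 0.1205]
tcp_rot: [[-0.768, 0.64, -0.001], [0.64, 0.768, 0.0], [0.001, -0.001, -1.0]]
force: [-0.3, 0.1, -0.1]
gripper_width: 0.0597
```

```bash
python3 - <<'E'
from goto import *
o,s,T=wr('w14')
goto(.4467,.032,.0325)
E
```

```text
tool [0.4466 0.0321 0.121 ] theta 140.2 t 25.55
tool-frame shift mm [-0.2  0.  88.5]
```

View pics/w14.png

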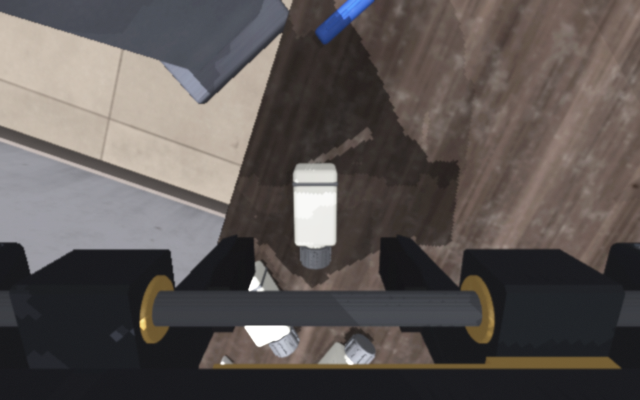

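Emit:
move_arm(
  plan=[
    [[0,0,40],0],
    [[0,0,35],0],
    [[0,0,13],0],
    [[0,0,0],0],
    [[0,0,0],0],
  ],
)

```text
time: 26.05
tool_pos: [0.447, 0.032, 0.0336]
tcp_rot: [[-0.767, 0.642, 0.001], [0.642, 0.767, -0.0], [-0.001, 0.001, -1.0]]
force: [0.1, -0.0, 0.2]
gripper_width: 0.0602
```

Emit:
move_arm(
  plan=[
    [[0,0,0],0],
    [[0,0,0],0],
    [[0,0,0],0],
    [[0,0,0],0],
    [[0,0,-30],0],
    [[0,0,-40],0],
    [[0,0,-40],0],
    [[0,0,-40],-7.7],
    [[0,0,-40],-7.7],
    [[0,0,0],-7.7],
    [[0,0,0],-7.7],
    [[0,0,0],-7.7],
    [[0,0,0],-7.7],
    [[0,0,0],0],
  ],
  grip=0.2,
)

```text
time: 27.45
tool_pos: [0.4463, 0.0321, 0.2228]
tcp_rot: [[-0.994, -0.109, -0.0], [-0.109, 0.994, 0.0], [0.0, 0.0, -1.0]]
force: [0.0, -0.5, -0.6]
gripper_width: 0.0299
```

```bash
python3 - <<'E'
from goto import *
o,s,T=wr('w15')
goto(*(c2w([172,33,15])+[0,0,.0705]))
E
```

```text
tool [0.4463 0.0321 0.2227] theta 186.0 t 27.5
tool-frame shift mm [-109.3  359.3   34.5]
```

View pics/w15.png

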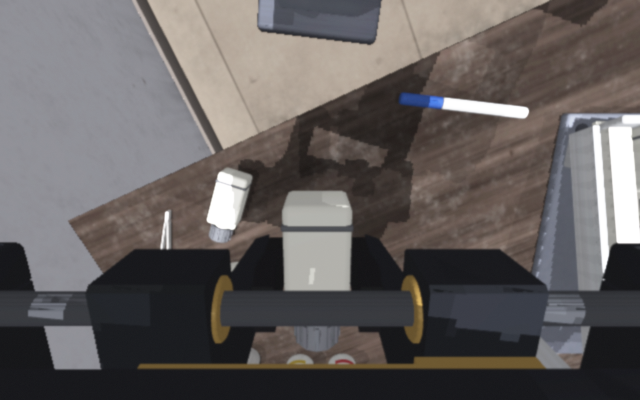

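```bash
python3 - <<'E'
from h import *
sc=env.snapshot('scene');si=env.snapshot('side')
for a,b in [((140,150),(270,236)),((190,185),(290,250))]:
    P=tri([ray(sc,*a),ray(si,*b)]);print(P,proj(sc,P),proj(si,P))
a=cv2.imread('pics/scene0.png');b=cv2.imread('pics/side0.png')
cv2.imwrite('pics/mic.png',np.hstack([cv2.resize(a[110:230,110:230],(400,400),interpolation=2),cv2.resize(b[220:390,200:370],(400,400),interpolation=2)]))
E
```

```text
[0.34543501 0.6909452  0.26794864] [[148.48161201 131.93608058]] [[289.23465482 257.47767539]]
[0.37212403 0.56592343 0.15844147] [[197.35306749 170.70239843]] [[304.24022088 265.11386883]]
```

View pics/mic.png

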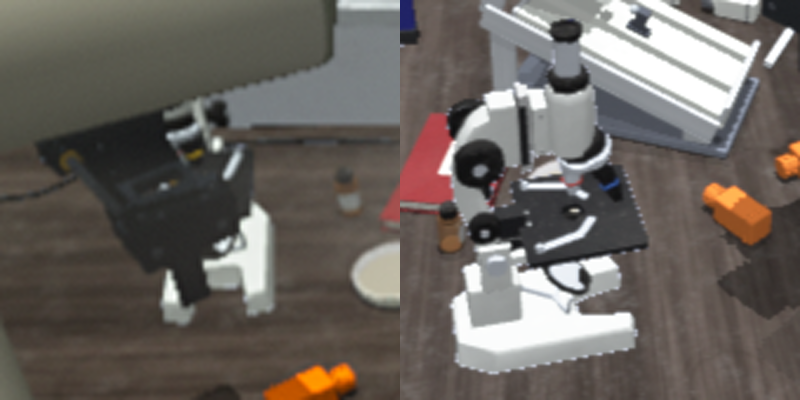

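Emit:
move_arm(
  plan=[
    [[-12.1,39.9,0],0],
    [[-12.1,39.9,0],0],
    [[-12.1,39.9,0],0],
    [[-12.1,39.9,0],0],
    [[-12.1,39.9,0],0],
    [[-12.1,39.9,0],0],
    [[-12.1,39.9,0],0],
    [[-12.1,39.9,0],0],
    [[-12.1,39.9,0],0],
    [[0,0,20],0],
    [[0,0,15],0],
    [[0,0,0],0],
    [[0,0,0],0],
  ],
)

```text
time: 28.9
tool_pos: [0.516, 0.4008, 0.1881]
tcp_rot: [[-0.994, -0.107, -0.0], [-0.107, 0.994, -0.0], [0.0, -0.0, -1.0]]
force: [0.1, 0.4, 0.7]
gripper_width: 0.0301
```

```bash
python3 - <<'E'
from goto import *
o,s,T=wr('w16'); o,s3=snap('side','si17')
goto(*(c2w([172,33,15])+[0,0,.032]))
cv2.imwrite('pics/c17.png',np.hstack([cv2.resize(s['pixels'][:300,160:480],(400,375)),cv2.resize(s3['pixels'][120:250,215:353],(400,375),interpolation=2)]))
E
```

```text
tool [0.5163 0.4008 0.1889] theta 186.1 t 29.0
tool-frame shift mm [-0.8  0.  39.2]
```

View pics/c17.png

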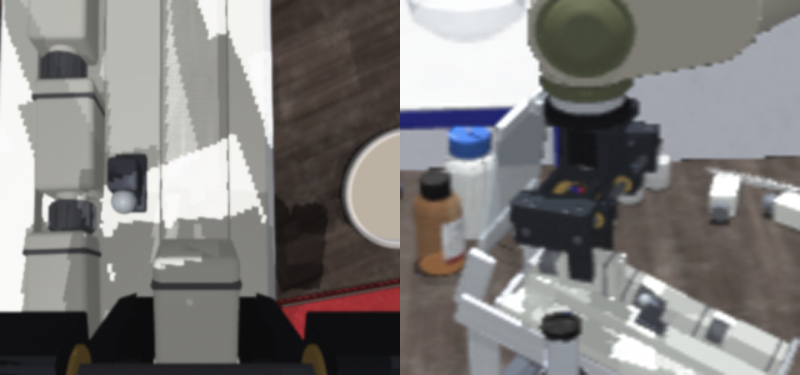

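Emit:
move_arm(
  plan=[
    [[-0.8,0,20],0],
    [[0,0,12],0],
    [[0,0,6],0],
    [[0,0,3],0],
    [[0,0,1],0],
    [[0,0,0],0],
  ],
)

```text
time: 29.6
tool_pos: [0.5169, 0.4011, 0.1466]
tcp_rot: [[-0.994, -0.108, 0.001], [-0.108, 0.994, 0.001], [-0.001, 0.001, -1.0]]
force: [-0.7, -0.4, 2.3]
gripper_width: 0.0299
```

Emit:
move_arm(
  plan=[
    [[0,0,0],0],
    [[0,0,0],0],
    [[0,0,0],0],
    [[0,0,0],0],
    [[0,0,-30],0],
    [[0,0,-30],0],
    [[0,0,-20],0],
    [[0,0,0],0],
  ],
  grip=0.5,
)

```text
time: 30.4
tool_pos: [0.5175, 0.4014, 0.2287]
tcp_rot: [[-0.994, -0.108, 0.005], [-0.108, 0.994, 0.003], [-0.005, 0.002, -1.0]]
force: [0.8, 0.1, -0.5]
gripper_width: 0.0444
```

```bash
python3 - <<'E'
from goto import *
o,s,T=wr('w17'); o,s3=snap('side','si18')
cv2.imwrite('pics/c18.png',np.hstack([cv2.resize(s['pixels'][:300,160:480],(400,375)),cv2.resize(s3['pixels'][120:250,215:353],(400,375),interpolation=2)]))
o,s2=snap('scene','sc18')
cv2.imwrite('pics/c18b.png',cv2.resize(s2['pixels'][130:280,230:460],(736,480),interpolation=2))
goto(.4807,-.0535,.22)
E
```

```text
tool [0.5164 0.4007 0.2242] theta 186.2 t 30.55
tool-frame shift mm [  84.5 -447.7    4.8]
```

View pics/c18.png

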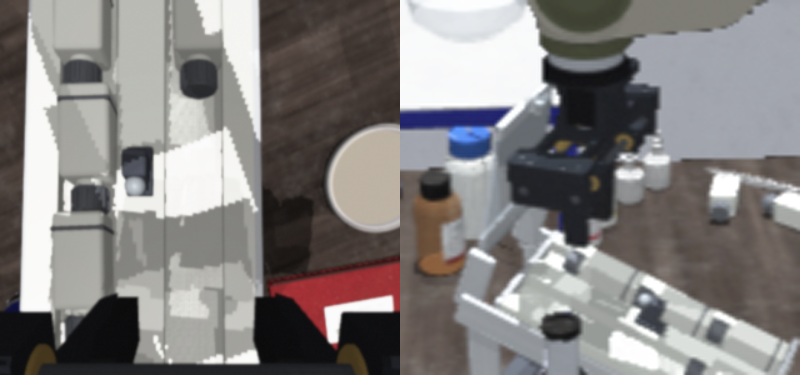

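View pics/c18b.png

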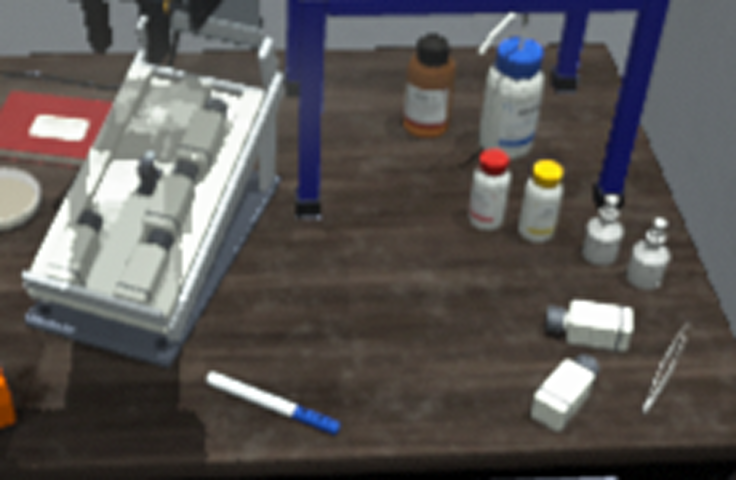

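Emit:
move_arm(
  plan=[
    [[7.7,-40.7,0],0],
    [[7.7,-40.7,0],0],
    [[7.7,-40.7,0],0],
    [[7.7,-40.7,0],0],
    [[7.7,-40.7,0],0],
    [[7.7,-40.7,0],0],
    [[7.7,-40.7,0],0],
    [[7.7,-40.7,0],0],
    [[7.7,-40.7,0],0],
    [[7.7,-40.7,0],0],
    [[7.7,-40.7,0],0],
    [[0,0,35],6.37],
    [[0,0,35],6.37],
    [[0,0,35],6.37],
    [[0,0,0],0],
    [[0,0,0],0],
  ],
  grip=0.65,
)

```text
time: 32.15
tool_pos: [0.4807, -0.0532, 0.1207]
tcp_rot: [[-0.975, 0.22, -0.002], [0.22, 0.975, 0.001], [0.002, 0.0, -1.0]]
force: [-0.2, -0.8, 1.1]
gripper_width: 0.057
```

```bash
python3 - <<'E'
from goto import *
o,s,T=wr('w18')
goto(.4807,-.0535,.0325)
E
```

```text
tool [ 0.4813 -0.0533  0.1216] theta 167.3 t 32.2
tool-frame shift mm [ 0.6 -0.3 89.1]
```

View pics/w18.png

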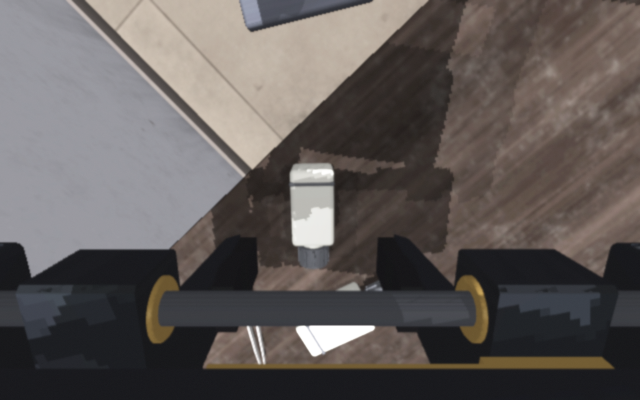

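Emit:
move_arm(
  plan=[
    [[0,-2,40],0],
    [[0,0,35],0],
    [[0,0,14],0],
    [[0,0,0],0],
    [[0,0,0],0],
  ],
)

```text
time: 32.7
tool_pos: [0.4813, -0.0555, 0.0332]
tcp_rot: [[-0.975, 0.222, 0.002], [0.222, 0.975, -0.001], [-0.002, -0.0, -1.0]]
force: [0.3, -0.1, 0.1]
gripper_width: 0.057
```

Emit:
move_arm(
  plan=[
    [[0,0,0],0],
    [[0,0,0],0],
    [[0,0,0],0],
    [[0,0,0],0],
    [[0,0,-30],0],
    [[0,0,-40],0],
    [[0,0,-40],0],
    [[0,0,-40],-6.37],
    [[0,0,-40],-6.37],
    [[0,0,0],-6.37],
    [[0,0,0],0],
  ],
  grip=0.2,
)

```text
time: 33.8
tool_pos: [0.4804, -0.0552, 0.2225]
tcp_rot: [[-0.994, -0.109, 0.002], [-0.109, 0.994, -0.001], [-0.001, -0.001, -1.0]]
force: [-0.6, 0.1, -0.7]
gripper_width: 0.0301
```

```bash
python3 - <<'E'
from goto import *
o,s,T=wr('w19')
goto(*(c2w([172,33,15])+[0,0,.0705]))
E
```

```text
tool [ 0.4801 -0.0551  0.2216] theta 186.1 t 33.85
tool-frame shift mm [-85.1 449.5  33.4]
```

View pics/w19.png

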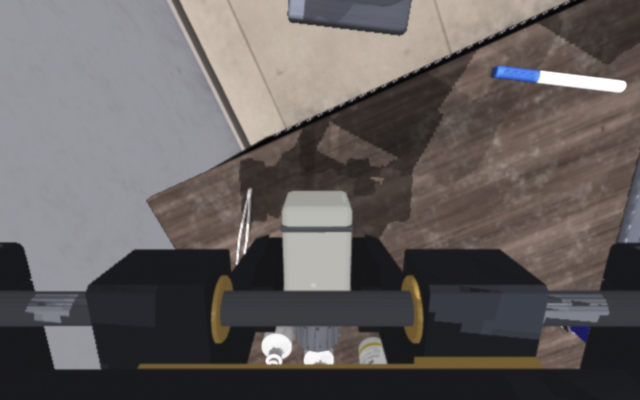

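Held. Carry to the left lane.

Emit:
move_arm(
  plan=[
    [[-7.75,40.9,0],0],
    [[-7.75,40.9,0],0],
    [[-7.75,40.9,0],0],
    [[-7.75,40.9,0],0],
    [[-7.75,40.9,0],0],
    [[-7.75,40.9,0],0],
    [[-7.75,40.9,0],0],
    [[-7.75,40.9,0],0],
    [[-7.75,40.9,0],0],
    [[-7.75,40.9,0],0],
    [[-7.75,40.9,0],0],
    [[0,0,20],0],
    [[0,0,15],0],
    [[0,0,15],0],
    [[0,0,12],0],
    [[0,0,5],0],
    [[0,0,0],0],
    [[0,0,0],0],
  ],
)

```text
time: 35.65
tool_pos: [0.5168, 0.4013, 0.1552]
tcp_rot: [[-0.994, -0.107, 0.001], [-0.107, 0.994, 0.0], [-0.001, 0.0, -1.0]]
force: [-0.4, -0.5, -0.3]
gripper_width: 0.03
```

```bash
python3 - <<'E'
from goto import *
o,s,T=wr('w20'); o,s3=snap('side','si21')
goto(*(c2w([172,33,15])+[0,0,.031])); print(o['force'],o['gripper_width'])
cv2.imwrite('pics/c21.png',np.hstack([cv2.resize(s['pixels'][:300,160:480],(400,375)),cv2.resize(s3['pixels'][120:250,215:353],(400,375),interpolation=2)]))
E
```

```text
tool [0.5169 0.4013 0.1555] theta 186.2 t 35.75
tool-frame shift mm [-0.2 -0.4  6.8]
[ 0.06833736  0.29122065 -0.48472648] 0.02992444218269313
```

View pics/c21.png

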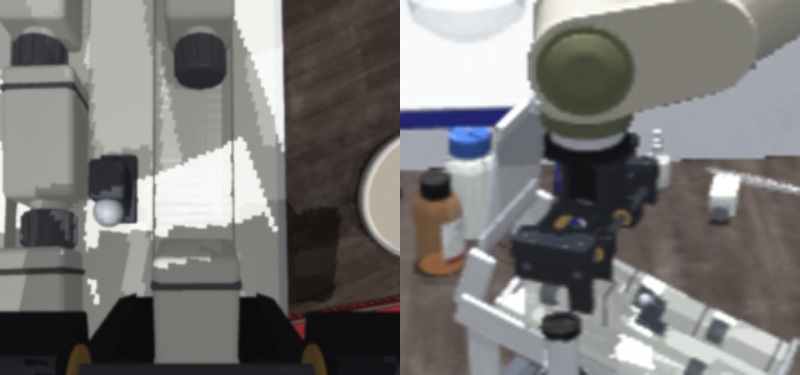

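Emit:
move_arm(
  plan=[
    [[0,-0.4,5],0],
    [[0,0,3],0],
    [[0,0,0],0],
  ],
)

```text
time: 36.05
tool_pos: [0.5165, 0.4008, 0.1466]
tcp_rot: [[-0.994, -0.108, -0.0], [-0.108, 0.994, -0.0], [0.0, -0.0, -1.0]]
force: [-1.7, -0.7, 0.7]
gripper_width: 0.0299
```

Emit:
move_arm(
  plan=[
    [[0,0,0],0],
    [[0,0,0],0],
    [[0,0,0],0],
    [[0,0,0],0],
    [[0,0,-30],0],
    [[0,0,-30],0],
    [[0,0,-20],0],
    [[0,0,0],0],
  ],
  grip=0.5,
)

```text
time: 36.85
tool_pos: [0.5173, 0.4013, 0.2298]
tcp_rot: [[-0.994, -0.108, 0.005], [-0.108, 0.994, 0.003], [-0.005, 0.002, -1.0]]
force: [-0.4, -0.6, 0.4]
gripper_width: 0.0439
```

```bash
python3 - <<'E'
from goto import *
o,s,T=wr('w21'); o,s3=snap('side','si22')
cv2.imwrite('pics/c22.png',np.hstack([cv2.resize(s['pixels'][:300,160:480],(400,375)),cv2.resize(s3['pixels'][120:250,215:353],(400,375),interpolation=2)]))
o,s2=snap('scene','sc22')
cv2.imwrite('pics/c22b.png',cv2.resize(s2['pixels'][130:280,230:460],(736,480),interpolation=2))
for u,v in ((591,302+0),(548,320)): print(onz(s2,230+u/3.2,130+v/3.2,.03))
a=np.radians(106.5); q=np.array([.5771,-.0582])+.013*np.array([np.cos(a),np.sin(a)]); print(q)
goto(*q,.25)
E
```

```text
[ 0.58949904 -0.04771549  0.03      ]
[ 0.54801885 -0.01931908  0.03      ]
[ 0.5734078  -0.04573534]
tool [0.5162 0.4006 0.2252] theta 186.2 t 37.0
tool-frame shift mm [  -8.6 -450.   -24.4]
```

View pics/c22.png

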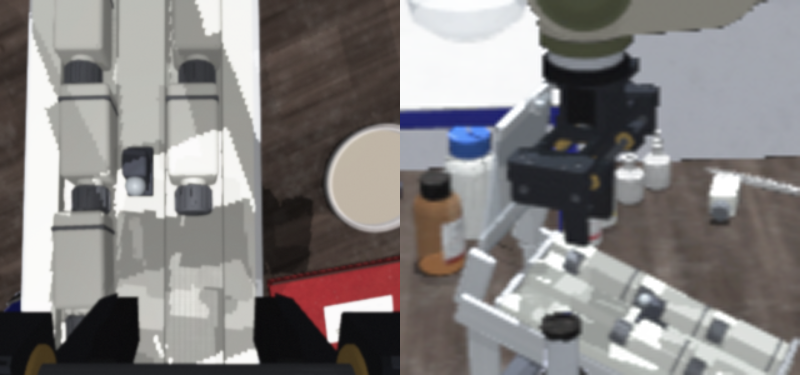

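View pics/c22b.png

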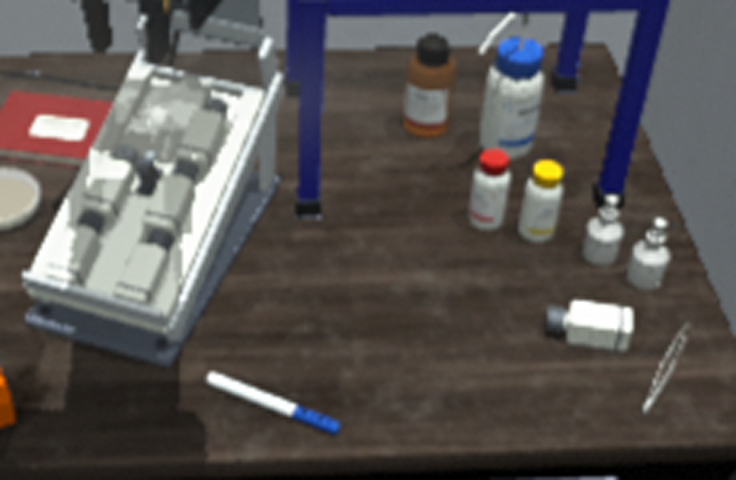

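Emit:
move_arm(
  plan=[
    [[6,-40.9,0],0],
    [[6,-40.9,0],0],
    [[6,-40.9,0],0],
    [[6,-40.9,0],0],
    [[6,-40.9,0],0],
    [[-6.4,-40.9,0],0],
    [[-6.4,-40.9,0],0],
    [[-6.4,-40.9,0],0],
    [[-6.4,-40.9,0],0],
    [[-6.4,-40.9,0],0],
    [[-6.4,-40.9,0],0],
    [[0,0,0],8.38],
    [[0,0,0],8.38],
    [[0,0,0],8.38],
    [[0,0,0],8.38],
    [[0,0,0],8.38],
    [[0,0,0],8.38],
    [[0,0,0],8.38],
    [[0,0,0],8.38],
    [[0,0,0],8.38],
  ],
  grip=0.65,
)

```text
time: 39.0
tool_pos: [0.5731, -0.0454, 0.2251]
tcp_rot: [[-0.349, 0.937, -0.003], [0.937, 0.349, 0.001], [0.002, -0.002, -1.0]]
force: [0.2, -0.2, -0.1]
gripper_width: 0.0576
```

Emit:
move_arm(
  plan=[
    [[0,0,0],8.38],
    [[0,0,0],8.38],
    [[0,0,0],8.38],
    [[0,0,0],8.38],
    [[0,0,0],8.38],
    [[0,0,0],8.38],
    [[0,0,0],8.38],
    [[0,0,0],8.38],
    [[0,0,0],8.38],
    [[0,0,0],8.38],
    [[0,0,0],8.38],
    [[0,0,0],8.38],
    [[0,0,0],8.38],
    [[0,0,0],8.38],
    [[0,0,0],8.38],
    [[0,0,0],8.38],
    [[0,0,0],8.38],
    [[0,0,0],8.38],
    [[0,0,0],8.38],
    [[0,0,0],8.38],
  ],
)

```text
time: 41.0
tool_pos: [0.5731, -0.0454, 0.2251]
tcp_rot: [[0.542, -0.84, -0.003], [-0.84, -0.542, 0.001], [-0.002, 0.002, -1.0]]
force: [-0.9, 0.7, 0.4]
gripper_width: 0.0575
```

Emit:
move_arm(
  plan=[
    [[0,0,20],8.38],
    [[0,0,20],8.38],
    [[0,0,0],0],
    [[0,0,0],0],
  ],
)

```text
time: 41.4
tool_pos: [0.5734, -0.0455, 0.1862]
tcp_rot: [[0.286, -0.958, -0.002], [-0.958, -0.286, 0.0], [-0.001, 0.001, -1.0]]
force: [-0.1, -0.3, -0.0]
gripper_width: 0.0572
```

```bash
python3 - <<'E'
from goto import *
o,s,T=wr('w22'); print(o['qpos'].round(1))
goto(.5734,-.0457,.0325)
E
```

```text
[-16.3  27.6  76.7  -0.   75.8 147. ]
tool [ 0.5737 -0.0455  0.187 ] theta 286.6 t 41.45
tool-frame shift mm [  0.    0.4 154.5]
```

View pics/w22.png

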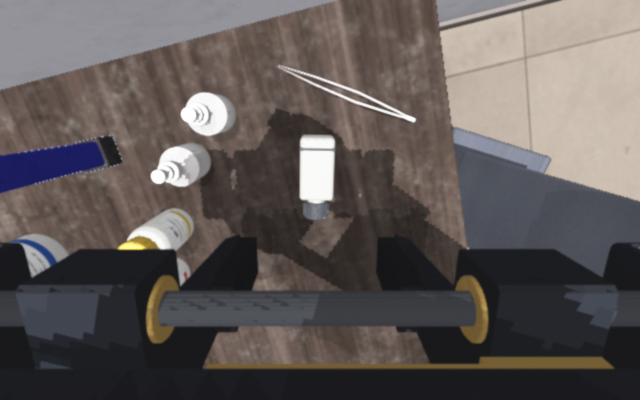

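```bash
python3 - <<'E'
from h import *
d=np.load('pics/w22.npz');T=(d['R'],d['p']);s=env.snapshot('wrist')
for n,u,v,z in [('gl',211,158,.0),('gl top',160,177,.09),('gl2',235,113,0),('gl2top',188,115,.09),('yel',190,222,0),('yelcap',140,250,.08),('D',317,168,.03)]:
    P=onz(s,u,v,z,T); print(n,P.round(3),((P-[.5734,-.0457,.0325])@T[0]*1e3).round(0))
E
```

```text
gl [ 0.677 -0.037  0.   ] [  21. -102.   32.]
gl top [ 0.684 -0.035  0.09 ] [  21. -109.  -58.]
gl2 [ 0.664 -0.084  0.   ] [ 63. -76.  32.]
gl2top [ 0.673 -0.082  0.09 ] [ 63. -85. -58.]
yel [0.684 0.033 0.   ] [ -43. -128.   32.]
yelcap [0.693 0.03  0.08 ] [ -38. -137.  -48.]
D [ 0.579 -0.062  0.03 ] [17. -0.  2.]
```

Emit:
move_arm(
  plan=[
    [[0,0.4,40],0],
    [[0,0,40],0],
    [[0,0,30],0],
    [[0,0,20],0],
    [[0,0,14],0],
    [[0,0,8],0],
    [[0,0,0],0],
    [[0,0,0],0],
  ],
)

```text
time: 42.3
tool_pos: [0.5737, -0.0458, 0.0356]
tcp_rot: [[0.283, -0.959, 0.001], [-0.959, -0.283, -0.0], [0.001, -0.001, -1.0]]
force: [0.3, -0.2, 0.6]
gripper_width: 0.0572
```

Emit:
move_arm(
  plan=[
    [[0,0,0],0],
    [[0,0,0],0],
    [[0,0,0],0],
    [[0,0,0],0],
    [[0,0,-30],0],
    [[0,0,-40],0],
    [[0,0,-40],0],
    [[0,0,-40],0],
    [[0,0,-40],0],
    [[0,0,0],0],
  ],
  grip=0.2,
)

```text
time: 43.3
tool_pos: [0.5747, -0.046, 0.2302]
tcp_rot: [[0.283, -0.959, 0.01], [-0.959, -0.283, -0.003], [0.005, -0.009, -1.0]]
force: [0.4, 0.3, -0.9]
gripper_width: 0.0296
```

```bash
python3 - <<'E'
from goto import *
o,s,T=wr('w23'); print(o['force']); o,s2=snap('scene','sc23')
cv2.imwrite('pics/c23.png',np.vstack([cv2.resize(s['pixels'],(480,300)),cv2.resize(s2['pixels'][130:280,300:460],(480,290),interpolation=2)]))
E
```

```text
[ 0.39301497  0.26384979 -0.93368118]
```

View pics/c23.png

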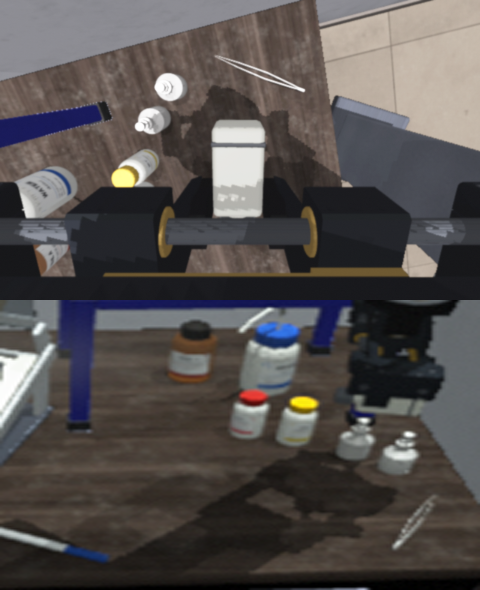

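Emit:
move_arm(
  plan=[
    [[-11.3,38.3,0],0],
    [[-11.3,38.3,0],0],
    [[0,0,0],-8.38],
    [[0,0,0],-8.38],
    [[0,0,0],-8.38],
    [[0,0,0],-8.38],
    [[0,0,0],-8.38],
    [[0,0,0],-8.38],
    [[0,0,0],-8.38],
    [[0,0,0],-8.38],
    [[0,0,0],-8.38],
    [[0,0,0],-8.38],
    [[0,0,0],-8.38],
    [[0,0,0],-8.38],
    [[0,0,0],-8.38],
    [[0,0,0],-8.38],
    [[0,0,0],-8.38],
    [[0,0,0],-8.38],
    [[0,0,0],-8.38],
    [[0,0,0],-8.38],
  ],
)

```text
time: 45.4
tool_pos: [0.4927, -0.0454, 0.223]
tcp_rot: [[0.215, 0.977, -0.003], [0.977, -0.215, 0.001], [0.0, -0.004, -1.0]]
force: [-0.3, 0.2, -1.3]
gripper_width: 0.0301
```

Emit:
move_arm(
  plan=[
    [[0,0,0],-8.38],
    [[0,0,0],-8.38],
    [[0,0,0],-8.38],
    [[0,0,0],-8.38],
    [[0,0,0],-8.38],
    [[0,0,0],-8.38],
    [[0,0,0],-8.38],
    [[0,0,0],-8.38],
    [[0,0,0],-8.38],
    [[0,0,0],-8.38],
    [[0,0,45],-8.38],
    [[0,0,45],-8.38],
    [[0,0,45],-8.38],
    [[0,0,0],0],
    [[0,0,0],0],
  ],
)

```text
time: 46.9
tool_pos: [0.4931, -0.0455, 0.0896]
tcp_rot: [[-0.995, -0.104, -0.002], [-0.104, 0.995, 0.001], [0.002, 0.001, -1.0]]
force: [0.6, 0.4, 0.3]
gripper_width: 0.0298
```

```bash
python3 - <<'E'
from goto import *
o,s,T=wr('w24'); print(o['force'],o['gripper_width'])
goto(*o['tool_pos'][:2],.0362)
E
```

```text
[0.63731231 0.37052476 0.32720908] 0.02979593224669154
tool [ 0.4938 -0.0458  0.0908] theta 186.0 t 46.95
tool-frame shift mm [ 0.8  0.3 54.6]
```

View pics/w24.png

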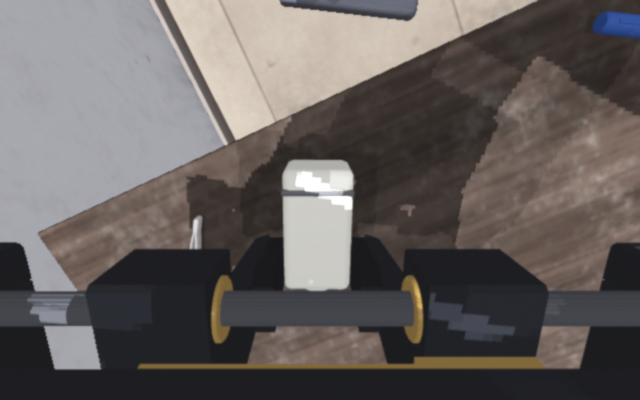

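Emit:
move_arm(
  plan=[
    [[0,0,30],0],
    [[0,0,18],0],
    [[0,0,6],0],
    [[0,0,0],0],
    [[0,0,0],0],
  ],
)

```text
time: 47.45
tool_pos: [0.4941, -0.0459, 0.0372]
tcp_rot: [[-0.994, -0.107, 0.002], [-0.107, 0.994, -0.001], [-0.002, -0.001, -1.0]]
force: [-0.0, -0.1, 0.2]
gripper_width: 0.0299
```

Emit:
move_arm(
  plan=[
    [[0,0,0],0],
    [[0,0,0],0],
    [[0,0,0],0],
    [[0,0,0],0],
    [[9,0,0],0],
    [[8,0,-2],0],
    [[0,0,0],0],
  ],
  grip=0.52,
)

```text
time: 48.15
tool_pos: [0.4751, -0.0474, 0.0379]
tcp_rot: [[-0.994, -0.108, -0.001], [-0.108, 0.994, 0.0], [0.001, 0.0, -1.0]]
force: [-0.3, -0.4, 0.5]
gripper_width: 0.046
```

Emit:
move_arm(
  plan=[
    [[0,0,0],0],
    [[0,0,0],0],
    [[0,0,0],0],
    [[0,0,0],0],
    [[0,0,-30],0],
    [[0,0,-40],0],
    [[0,0,-40],0],
    [[0,0,-40],0],
    [[0,0,-40],0],
    [[0,0,0],0],
    [[0,0,0],0],
  ],
  grip=0.2,
)

```text
time: 49.25
tool_pos: [0.4763, -0.0473, 0.2276]
tcp_rot: [[-0.994, -0.108, 0.001], [-0.108, 0.994, -0.0], [-0.001, -0.0, -1.0]]
force: [0.5, 0.5, -0.5]
gripper_width: 0.03
```

```bash
python3 - <<'E'
from goto import *
o,s,T=wr('w25'); print(o['force'],o['gripper_width'])
goto(*(c2w([185,33,15])+[0,0,.0705]))
E
```

```text
[ 0.51869482  0.45856029 -0.51706952] 0.030048666495014306
tool [ 0.4759 -0.0472  0.2267] theta 186.2 t 49.3
tool-frame shift mm [-101.7  441.1   34.2]
```

View pics/w25.png

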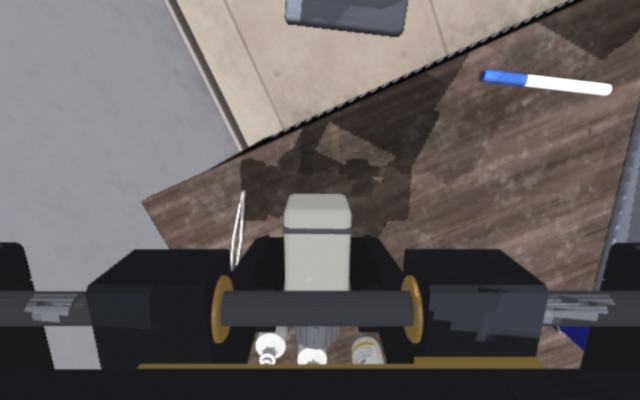

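Emit:
move_arm(
  plan=[
    [[-9.25,40.1,0],0],
    [[-9.25,40.1,0],0],
    [[-9.25,40.1,0],0],
    [[-9.25,40.1,0],0],
    [[-9.25,40.1,0],0],
    [[-9.25,40.1,0],0],
    [[-9.25,40.1,0],0],
    [[-9.25,40.1,0],0],
    [[-9.25,40.1,0],0],
    [[-9.25,40.1,0],0],
    [[-9.25,40.1,0],0],
    [[0,0,22],0],
    [[0,0,18],0],
    [[0,0,13],0],
    [[0,0,8],0],
    [[0,0,0],0],
    [[0,0,0],0],
  ],
)

```text
time: 51.0
tool_pos: [0.5302, 0.402, 0.1672]
tcp_rot: [[-0.994, -0.108, 0.001], [-0.108, 0.994, 0.0], [-0.001, 0.0, -1.0]]
force: [-0.1, 0.2, 0.6]
gripper_width: 0.0301
```

```bash
python3 - <<'E'
from goto import *
o,s,T=wr('w26'); o,s3=snap('side','si27')
goto(*(c2w([185,33,15])+[0,0,.034])); print(o['force'],o['gripper_width'])
cv2.imwrite('pics/c27.png',np.hstack([cv2.resize(s['pixels'][:300,160:480],(400,375)),cv2.resize(s3['pixels'][120:250,215:353],(400,375),interpolation=2)]))
E
```

```text
tool [0.5303 0.4021 0.1677] theta 186.2 t 51.1
tool-frame shift mm [ 1.   0.3 11.5]
[ 0.31320101  0.23079796 -0.60965308] 0.029648544758435143
```

View pics/c27.png

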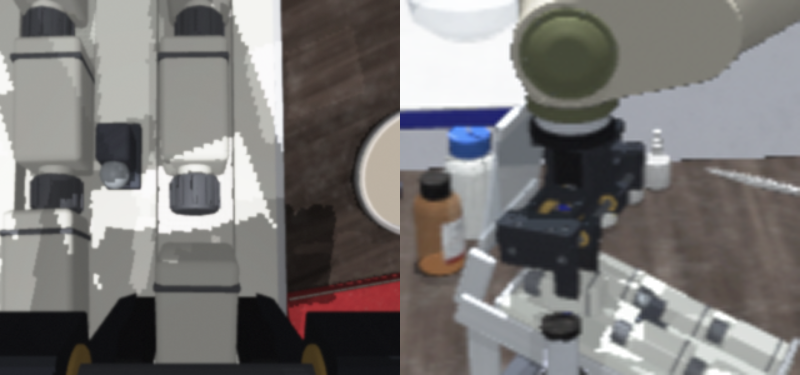

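Emit:
move_arm(
  plan=[
    [[0,0,6],0],
    [[0,0,4],0],
    [[0,0,2],0],
    [[0,0,0],0],
  ],
)

```text
time: 51.5
tool_pos: [0.5298, 0.4021, 0.1547]
tcp_rot: [[-0.994, -0.108, -0.0], [-0.108, 0.994, -0.0], [0.0, -0.0, -1.0]]
force: [-0.1, -0.7, 1.2]
gripper_width: 0.03
```

Emit:
move_arm(
  plan=[
    [[0,0,0],0],
    [[0,0,0],0],
    [[0,0,0],0],
    [[0,0,0],0],
    [[0,0,-30],0],
    [[0,0,-30],0],
    [[0,0,-20],0],
    [[0,0,0],0],
  ],
  grip=0.5,
)

```text
time: 52.3
tool_pos: [0.5306, 0.4025, 0.2378]
tcp_rot: [[-0.994, -0.108, 0.005], [-0.108, 0.994, 0.003], [-0.006, 0.002, -1.0]]
force: [0.4, -0.7, -1.3]
gripper_width: 0.0441
```

```bash
python3 - <<'E'
from goto import *
o,s,T=wr('w27'); o,s3=snap('side','si28')
cv2.imwrite('pics/c28.png',np.hstack([cv2.resize(s['pixels'][:300,160:480],(400,375)),cv2.resize(s3['pixels'][120:250,215:353],(400,375),interpolation=2)]))
for a in (1.65,1.75):
    P=[c2w([285-135*np.cos(a),y,42+135*np.sin(a)]) for y in (-62,0,62)]; print(np.round(P,3).tolist(),(proj(s3,P)).round(1).tolist())
cv2.imwrite('pics/c28b.png',cv2.resize(s3['pixels'][130:230,220:300],(640,800))[:600])
E
```

```text
[[0.588, 0.313, 0.312], [0.581, 0.375, 0.312], [0.575, 0.436, 0.312]] [[271.1, 146.3], [261.9, 155.3], [252.0, 165.0]]
[[0.601, 0.315, 0.315], [0.594, 0.376, 0.315], [0.588, 0.438, 0.315]] [[266.5, 144.7], [257.1, 153.6], [247.0, 163.2]]
```

View pics/c28.png

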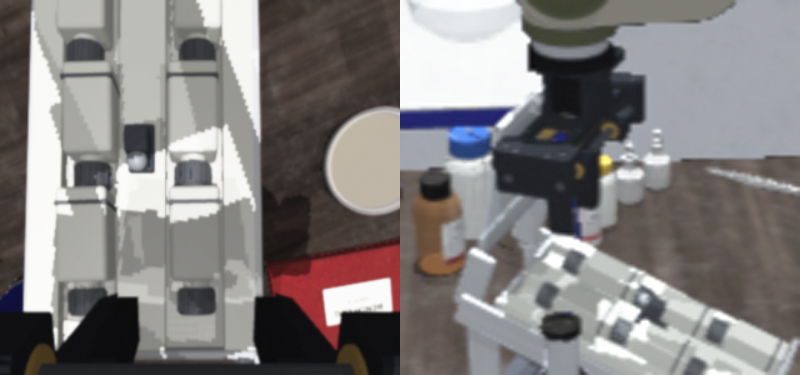

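View pics/c28b.png

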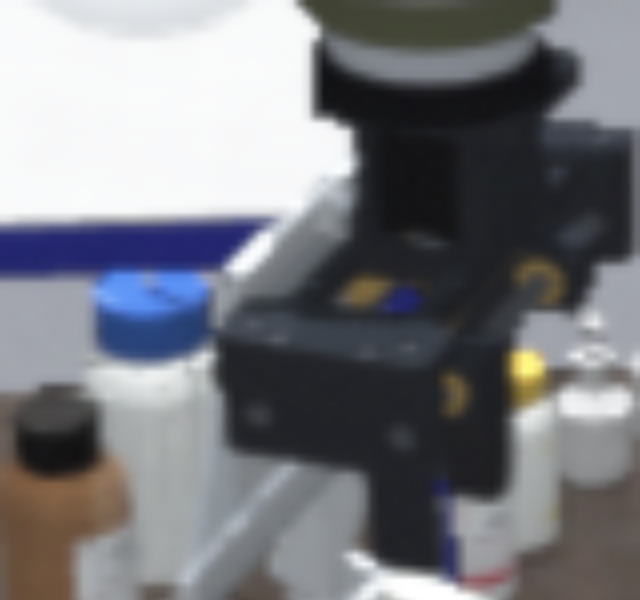

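Emit:
move_arm(
  plan=[
    [[40,0,0],0],
    [[0,0,-37],0],
    [[0,0,-37],0],
    [[0,0,-37],0],
    [[0,0,-37],0],
    [[-35.8,-17.1,0],0],
    [[-35.8,-17.1,0],0],
    [[-35.8,-17.1,0],0],
    [[-35.8,-17.1,0],0],
    [[0,0,0],0],
    [[0,0,0],0],
  ],
  grip=0,
)

```text
time: 53.5
tool_pos: [0.6408, 0.345, 0.3798]
tcp_rot: [[-0.994, -0.107, -0.004], [-0.107, 0.994, -0.001], [0.004, -0.001, -1.0]]
force: [-1.0, 0.4, 0.3]
gripper_width: 0.0001
```

```bash
python3 - <<'E'
from goto import *
o,s3=snap('side','si29'); o,s2=snap('scene','sc29'); print(o['qpos'].round(1),o['gripper_width'])
goto(.64,.345,.30)
cv2.imwrite('pics/c29.png',np.hstack([cv2.resize(s2['pixels'][20:220,220:420],(400,400)),cv2.resize(s3['pixels'][60:260,200:400],(400,400),interpolation=2)]))
E
```

```text
[ 19.1  42.6  17.    0.  120.6 -77.1] 0.00017851352474301883
tool [0.6391 0.3459 0.3825] theta 186.3 t 53.6
tool-frame shift mm [-0.9 -1.  82.5]
```

View pics/c29.png

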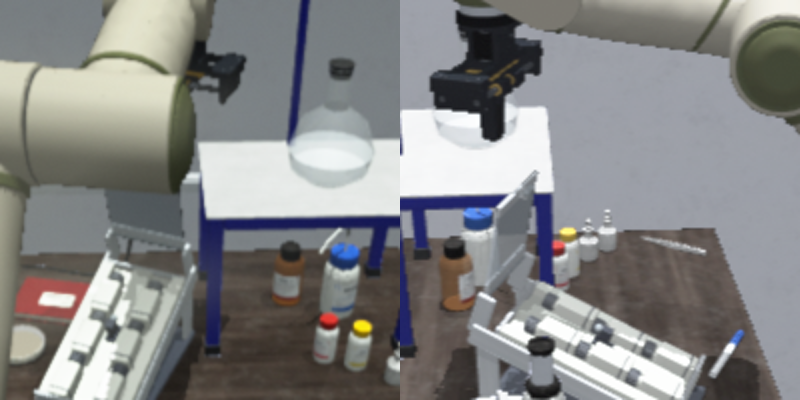

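```bash
python3 - <<'E'
from h import *
H=c2w([285,-10,42]);print(H)
o=env.get_obs();print(o['tool_pos'])
for a in (1.7,1.5,1.3,1.1,.9,.7,.5,.35,.2,.1,.05,0):
    f=a-np.radians(20); r=.120
    x=-r*np.cos(f)+.007*np.sin(f); z=r*np.sin(f)+.007*np.cos(f)
    c=.009 if f>0 else -.009
    P=H+np.array([x+c,0,z+.017]); print(a,P.round(4))
E
```

```text
[0.61825976 0.36888784 0.18176579]
[0.63909966 0.34589177 0.38246525]
1.7 [0.6079 0.3689 0.3174]
1.5 [0.5847 0.3689 0.3112]
1.3 [0.5632 0.3689 0.3005]
1.1 [0.5443 0.3689 0.2858]
0.9 [0.5287 0.3689 0.2675]
0.7 [0.517  0.3689 0.2466]
0.5 [0.5097 0.3689 0.2237]
0.35 [0.5073 0.3689 0.2059]
0.2 [0.4896 0.3689 0.1879]
0.1 [0.4912 0.3689 0.176 ]
0.05 [0.4925 0.3689 0.1701]
0 [0.4941 0.3689 0.1643]
```

Emit:
move_arm(
  plan=[
    [[0,0,33.5],0],
    [[0,0,33.5],0],
    [[15.2,3.7,0],0],
    [[15.2,3.7,0],0],
    [[11.3,3.2,3.1],0],
    [[11.3,3.2,3.1],0],
    [[10.4,3.1,5.3],0],
    [[10.4,3.1,5.3],0],
    [[9.2,3,7.3],0],
    [[9.2,3,7.3],0],
    [[7.5,2.8,9.1],0],
    [[7.5,2.8,9.1],0],
    [[5.6,2.6,10.4],0],
    [[5.6,2.6,10.4],0],
    [[0,0,0],0],
  ],
)

```text
time: 55.1
tool_pos: [0.5161, 0.3696, 0.2451]
tcp_rot: [[-0.994, -0.11, -0.001], [-0.11, 0.994, -0.001], [0.001, -0.0, -1.0]]
force: [-0.5, 0.3, -0.1]
gripper_width: 0.0001
```

```bash
python3 - <<'E'
from goto import *
o,s3=snap('side','si30'); o,s2=snap('scene','sc30'); print(o['force'])
goto(.5097,.3689,.2237)
cv2.imwrite('pics/c30.png',np.hstack([cv2.resize(s2['pixels'][90:230,220:360],(400,400)),cv2.resize(s3['pixels'][120:260,215:355],(400,400),interpolation=2)]))
E
```

```text
[0.20992005 0.04601861 0.40039464]
tool [0.5174 0.3694 0.2463] theta 186.3 t 55.2
tool-frame shift mm [ 7.7  0.3 22.6]
```

View pics/c30.png

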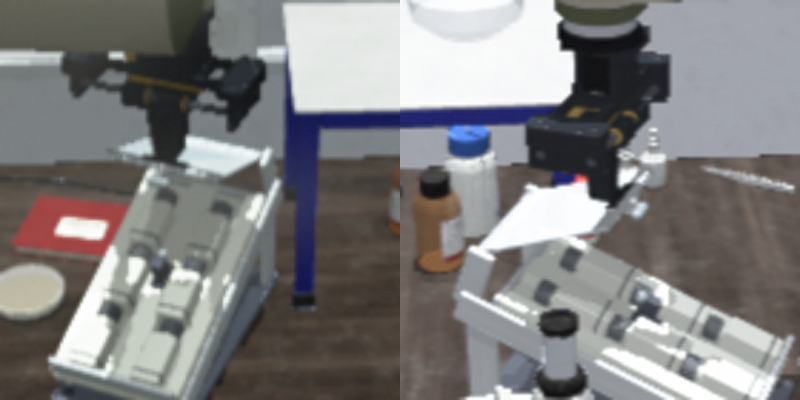

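Emit:
move_arm(
  plan=[
    [[3.9,0,11.3],0],
    [[3.9,0,11.3],0],
    [[1.2,0,8.9],0],
    [[1.2,0,8.9],0],
    [[8.8,1,9],0],
    [[8.8,1,9],0],
    [[-1,0,6],0],
    [[0,0,3],0],
    [[0,0,0],0],
  ],
)

```text
time: 56.1
tool_pos: [0.4918, 0.3681, 0.1777]
tcp_rot: [[-0.994, -0.108, -0.0], [-0.108, 0.994, -0.0], [0.0, -0.0, -1.0]]
force: [-0.2, -0.9, -0.0]
gripper_width: 0.0004
```

Emit:
move_arm(
  plan=[
    [[0,0,3],0],
    [[0,0,3],0],
    [[0,0,2],0],
    [[0,0,0],0],
  ],
)

```text
time: 56.5
tool_pos: [0.4915, 0.3681, 0.1698]
tcp_rot: [[-0.994, -0.108, -0.0], [-0.108, 0.994, 0.0], [0.0, 0.0, -1.0]]
force: [1.3, -0.5, 1.4]
gripper_width: 0.0004
```

```bash
python3 - <<'E'
from goto import *
o,s3=snap('side','si31'); o,s2=snap('scene','sc31'); print(o['force'])
cv2.imwrite('pics/c31.png',np.hstack([cv2.resize(s2['pixels'][110:230,220:340],(400,400)),cv2.resize(s3['pixels'][150:270,225:345],(400,400),interpolation=2)]))
E
```

```text
[ 1.33995827 -0.4668051   1.82157727]
```

View pics/c31.png

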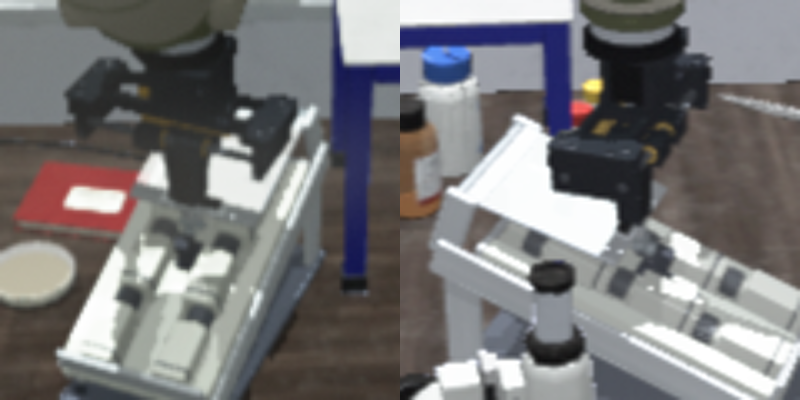

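Emit:
move_arm(
  plan=[
    [[0,0,2],0],
    [[0,0,2],0],
    [[0,0,1],0],
    [[0,0,0],0],
  ],
)

```text
time: 57.0
tool_pos: [0.4911, 0.368, 0.1645]
tcp_rot: [[-0.994, -0.108, -0.001], [-0.108, 0.994, -0.0], [0.001, -0.0, -1.0]]
force: [-0.5, -0.0, 0.3]
gripper_width: 0.0008
```

Emit:
move_arm(
  plan=[
    [[0,0,2],0],
    [[0,0,2],0],
    [[0,0,0],0],
  ],
)

```text
time: 57.3
tool_pos: [0.4914, 0.3682, 0.1612]
tcp_rot: [[-0.994, -0.108, 0.0], [-0.108, 0.994, 0.0], [-0.0, 0.0, -1.0]]
force: [0.5, 0.8, 2.6]
gripper_width: 0.0005
```

Emit:
move_arm(
  plan=[
    [[0,0,2],0],
    [[0,0,2],0],
    [[0,0,0],0],
  ],
)

```text
time: 57.6
tool_pos: [0.4917, 0.3683, 0.1602]
tcp_rot: [[-0.994, -0.108, 0.004], [-0.108, 0.994, 0.001], [-0.004, 0.001, -1.0]]
force: [-5.8, -2.7, 20.3]
gripper_width: 0.0005
```

```bash
python3 - <<'E'
from goto import *
o,s3=snap('side','si32'); o,s2=snap('scene','sc32'); print(o['force'],o['tool_pos'])
I3=s3['pixels'].copy()
for a,c in ((0,(0,0,255)),(.11,(0,255,0))):
    P=[c2w([285-135*np.cos(a),y,42+135*np.sin(a)]) for y in (-62,62)]
    uv=proj(s3,P); print(a,uv.round(1).tolist(),proj(s2,P).round(1).tolist())
cv2.imwrite('pics/c32.png',np.hstack([cv2.resize(s2['pixels'][130:210,240:320],(400,400),interpolation=2),cv2.resize(I3[170:250,235:315],(400,400),interpolation=2)]))
E
```

```text
[-5.80013442 -3.6569312  21.05949712] [0.49176861 0.3682798  0.1601269 ]
0 [[303.5, 209.4], [287.9, 232.2]] [[296.8, 179.4], [259.3, 170.0]]
0.11 [[305.0, 205.2], [289.4, 227.8]] [[296.1, 176.4], [258.2, 167.1]]
```

View pics/c32.png

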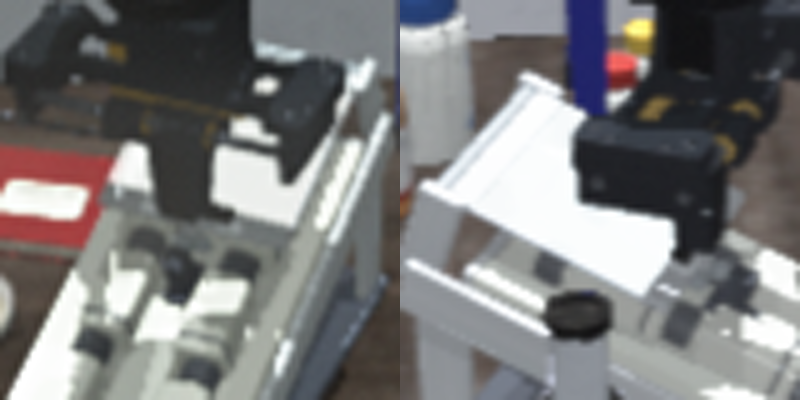

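Emit:
move_arm(
  plan=[
    [[0,0,1],0],
    [[0,0,1],0],
    [[0,0,0],0],
  ],
)

```text
time: 58.0
tool_pos: [0.4919, 0.3683, 0.1597]
tcp_rot: [[-0.994, -0.108, 0.005], [-0.108, 0.994, 0.002], [-0.006, 0.001, -1.0]]
force: [-7.9, -5.7, 31.3]
gripper_width: 0.0004
```

Emit:
move_arm(
  plan=[
    [[0,0,-15],0],
    [[0,0,-30],0],
    [[0,0,-40],0],
    [[0,0,-40],0],
    [[-20,-40,0],0],
    [[-20,-40,0],0],
    [[-20,-40,0],0],
    [[0,0,0],0],
    [[0,0,0],0],
  ],
)

```text
time: 58.9
tool_pos: [0.5642, 0.2547, 0.2796]
tcp_rot: [[-0.994, -0.106, -0.001], [-0.106, 0.994, 0.0], [0.001, 0.0, -1.0]]
force: [-0.1, 0.3, 0.1]
gripper_width: 0.0006
```

```bash
python3 - <<'E'
from goto import *
o,s,T=wr('w33'); o,s3=snap('side','si33'); o,s2=snap('scene','sc33'); print(o['force'],o['tool_pos'])
cv2.imwrite('pics/c33.png',np.hstack([cv2.resize(s2['pixels'][130:230,220:320],(400,400),interpolation=2),cv2.resize(s3['pixels'][170:250,235:315],(400,400),interpolation=2)]))
cv2.imwrite('pics/w33z.png',cv2.resize(s['pixels'][0:240,320:640],(800,600),interpolation=2))
for a in (0,.06,.11):
    P=[c2w([285-135*np.cos(a),y,42+135*np.sin(a)]) for y in (-62,62)]; print(a,[x.round(1).tolist() for x in (proj(s,P,T),proj(s2,P),proj(s3,P))])
E
```

```text
[-0.24434988 -0.29494819 -0.95884648] [0.56343405 0.25615596 0.27987271]
0 [[[385.5, 116.2], [540.4, 115.6]], [[296.8, 179.4], [259.3, 170.0]], [[303.5, 209.4], [287.9, 232.2]]]
0.06 [[[387.7, 113.1], [547.4, 112.4]], [[296.4, 177.8], [258.7, 168.5]], [[304.4, 207.1], [288.8, 229.8]]]
0.11 [[[389.6, 110.8], [553.6, 110.2]], [[296.1, 176.4], [258.2, 167.1]], [[305.0, 205.2], [289.4, 227.8]]]
```

View pics/c33.png

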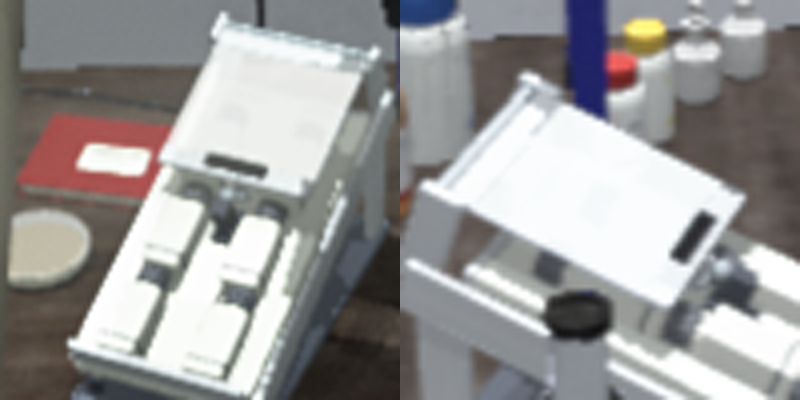

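View pics/w33z.png

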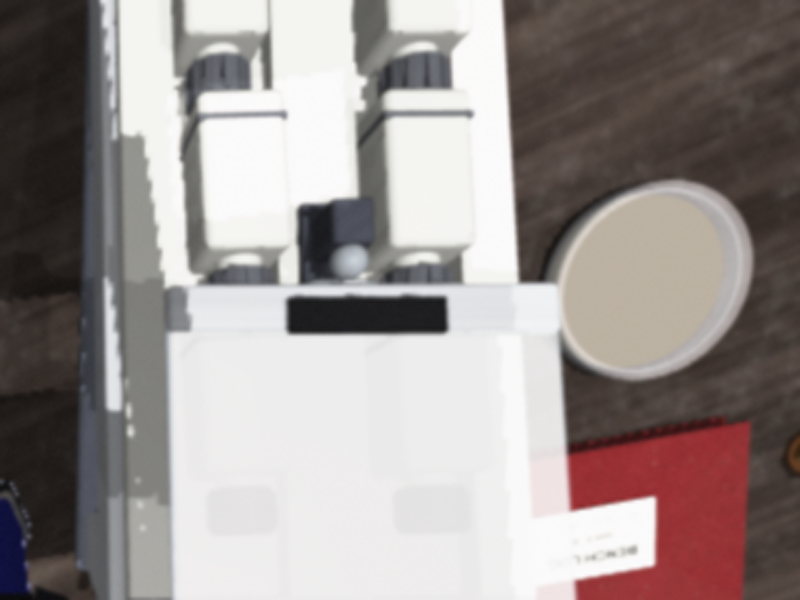

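```bash
python3 - <<'E'
from h import *
o,s2=snap('scene','sc34'); env.finish_job(); print(o['time'])
E
```

```text
the job is handed in; nothing more can be done
59.05
```

View pics/sc34.png

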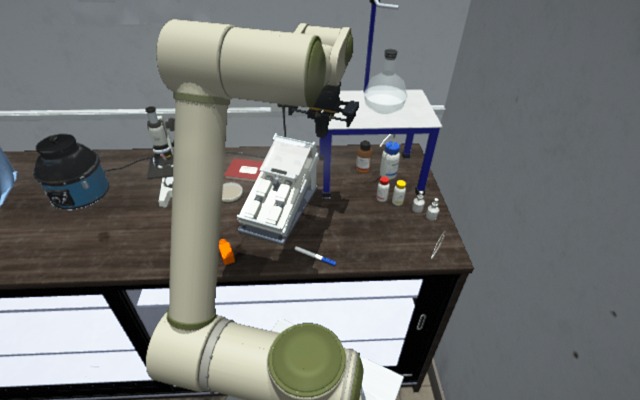

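The job is handed in, at about 59 s of the 210 s. I swung the cover back to about 1.7 rad, then laid all six cartridges in the chute, three to a lane. One cartridge had to be set down and gripped again on the way, because it stood close to the glass dropper bottles. I then pressed the cover shut and drew the arm clear.

- **Cartridges:** the last pictures with the cover up show all six flat in their lanes, stacked base to cap with caps uphill. The orange look-alikes were left alone.
- **Cover:** the last pictures put it at about 0 to 0.03 rad. The pressing force fell from about 1.8 N to 0.3 N near 0.04 rad. It then rose to 31 N against a hard stop. That fits the catch having snapped, but I did not pull on the cover to prove it holds.
- **Bottles and other things:** the red- and yellow-capped bottles, and the glass ones beside them, are still standing in the last pictures. Nothing fell off the worktop.
- **Disagreement:** my first estimate of the chute's position was about 5 mm off sideways. I corrected it from a closer wrist picture before the first cartridge was put in.

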